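Shut and secure a drawer unit with a carton in the way

TASK

The two-drawer plywood unit has to be shut and secured for moving, but a screw carton left lying on a wood offcut stands too high for its open drawer to go in. With the fingertips, push the carton off the offcut so that it lies flat on the drawer floor beside it while the drawer is still open, push both drawers fully home without slamming them, then push the steel turn-button round until it lies level across both drawer fronts. Pick nothing up, do not crush the carton, and leave the other things on the bench alone.

Things in the scene. Friction and masses are not known exactly. Their poses are not given: they have to be found in the camera images.
- unit: fixed plywood drawer unit, 394 wide (y) x 200 deep (x) x 87 mm high, on the bench. Origin: centre of its underside; x runs from front to back, the front face is at x = -100 mm, z up. Drawers: left at y = +100, right at y = -100 mm, a 30 mm post between them; openings 170 mm wide, ending at z = 73 mm under the top board
- drawer_left (a joint): how far the left (+y) drawer is open, m: 0 is fully home, front flush with the face; it comes out along the unit's -x. At the start 0.12 to 0.145. Friction about 1.5 N; it stays where it is left. Inside: 155 mm wide, 146 mm long, floor 22 mm above the bench, walls up to z = 50, front up to z = 71 mm
- drawer_right (a joint): the same for the right (-y) drawer
- drawer_left_front (a point): middle of the front surface of the left drawer's folded aluminium pull, which stands 12.5 mm proud of the drawer front: 80 mm wide, z = 59 to 69 mm. Push it along the unit's +x to shut the drawer; home, it lies at x = -112.5 mm in the unit's frame
- drawer_right_front (a point): the same for the right drawer
- turn_button (a joint): angle of the steel turn-button, a bar 82 x 14 x 6 mm pivoted at its middle on the post, 45 mm above the bench. 0: upright; it swings clockwise seen from in front, its top going to the unit's -y, up to a stop at 1.571 rad: level, across both fronts. Starts at -0.05 to 0.08. Friction about 0.06 N m; it stays where it is left; an open drawer blocks it
- stud (a point): finger stud at the upper end of the turn-button, 34 mm from its pivot: round, 12 mm across at its head, pointing along the unit's -x. This point is on its axis, 25 mm in front of the unit's face; the stud reaches from 11 to 39 mm in front. With the button level it lies 45 mm above the bench, 34 mm to the unit's -y
- carton: closed yellow screw carton, 60 x 85 x 42 mm (its x, y, z), 0.17 to 0.31 kg, loose; origin: centre of its underside. At the start it lies flat on the offcut in the left or the right drawer, its 85 mm sides roughly along the drawer
- carton_center (a point): centre of the carton: 61 mm above the bench at the start, 43 mm when it lies flat on the drawer floor; leaning on the offcut or standing on a side it is still too high for the drawer to go in
- offcut: flat wood offcut, 70 x 95 x 18 mm (its x, y, z), 0.18 kg, loose on the drawer floor under the carton, near the outer side wall, its 95 mm sides along the drawer; about 80 mm of the drawer's width is free beside it, toward the unit's middle post. Origin: centre of its underside
- wax_tin: round tin, 75 mm across, 43 mm high, loose, in the other drawer; it may stay there. Origin: centre of its underside
- spanner_17: loose spanner 194 mm long, 8 mm thick, flat on the bench on the right; leave it
- pipe_elbow: loose pipe elbow 57 x 57 x 30 mm on the bench on the right; leave it
- sanding_block: loose sanding block 66 x 112 x 29 mm on the bench on the left; leave it

How it is judged:
On the way, in this order (a step that is already met when the one before it is completed fails the run):
1. the carton lies flat in the drawer, beside the offcut, while that drawer is still open (z of carton_center in the frame of unit below 0.047 m and x of carton_center in the frame of unit below -0.08 m and ((y of carton_center in the frame of unit above 0.01 m and value of joint drawer_left above 0.08 m) or (y of carton_center in the frame of unit below -0.01 m and value of joint drawer_right above 0.08 m))), for 0.2 s.
2. both drawers are home (value of joint each of drawer_left, drawer_right below 0.004 m), for 0.2 s.
3. the turn-button is level (value of joint turn_button above 1.45 rad), for 0.2 s.
At the end, for the whole second after the job is handed in: both drawers within 4 mm of fully home, the turn-button within 7 degrees of level, the carton at rest in its drawer with its centre under 47 mm above the bench (all of step 2 and value of joint turn_button above 1.45 rad and z of carton_center in the frame of unit below 0.047 m and x of carton_center in the frame of unit between -0.09 and 0.07 m and y of carton_center in the frame of unit between -0.16 and 0.16 m and linear speed of carton below 0.02 m/s); the robot touches nothing.
It fails at once if the carton is lifted (more than 15 mm) (height (world z) of carton_center above 0.076 m).
It fails at once if the offcut (more than 25 mm) or the tin (more than 15 mm) is lifted (height (world z) of offcut above 0.047 m or height (world z) of wax_tin above 0.037 m).
It fails at once if the carton is pressed with more than 45 N by the fingers (contact force between the fingers and carton above 45 N).
It fails at once if a drawer is slammed (faster than 0.4 m/s) (velocity of joint any of drawer_left, drawer_right below -0.4 m/s).
It fails at once if another thing on the bench is moved by more than 20 mm (distance of any of spanner_17, pipe_elbow, sanding_block from where it was at the start of the episode above 0.02 m).
It also fails if it takes over 67 s, if anything falls off the work surface, if the arm or the gripper's body presses on something with over 40 N, if the wrist force passes 120 N, or if a joint passes its speed limit or range.

ROBOT

A 6-joint arm with a two-finger parallel gripper is mounted at the origin on a cart in front of the work surface, level with it; the furniture and walls round the work are solid. World frame = base frame: x ahead of the robot, y to its left, z up, the work surface at z = 0. Lengths are in m, angles in rad, forces in N, time in s.
With the tool pointing down it reaches from about 0.325 to 0.925 m from the base axis. Payload 3.1 kg.
Tool frame: the origin (TCP) lies midway between the tips of the shut fingers; the grasp point (between the pads) lies 19 mm behind it (ctrl.tcp_to_grasp is the distance from the TCP to the grasp point, in m); z points along the fingers, y is the line along which they close (so a half turn about z gives the same grasp; the last joint's range is limited). The gripper opens to 85 mm and grips with 20 to 120 N. Pads are 22 mm wide; open, the fingers measure 114 mm over their backs; the gripper's body (76 mm by 85 mm) begins 54 mm behind the grasp point. The pads swing forward as they close: fully open they stand 13 mm farther back than shut.
Start: joints at [-1.447, 0.217, 1.613, -0, 1.311, -0.112], TCP at [0.146, -0.608, 0.231] pointing down, gripper open.
Joint ranges: [-2.75, 2.75], [-0.78, 2.1], [0.31, 2.55], [-1.13, 4.27], [0.13, 2.63], [-2.58, 2.58]. Speed limits (rad/s): [2.79, 2.79, 3.14, 3.14, 3.14, 3.14].

INTERFACE

Orientations are given as a 3x3 rotation matrix whose columns are the frame's x, y, z axes.
In Python, from cell import ctrl gives the robot as it stands. The module is installed in compiled form; this text tells all that it offers.
- The arm moves only by the tool step_arm, never from a script. Its argument "deltas" is a list of rows, each a list of 3 entries, a list of its own where there are three numbers: the shift along the tool's x, y, z in cm, then the turn about the tool's z in rad, then the finger opening in cm, from 0 to 8.54. A call has 1 to 5 rows; each row shifts and turns the commanded pose from where the row before left it, along the tool's axes as they then stand; what a row does not reach is not made up. A row lasts 1/12 s, in which the tool goes at most 41.7 mm and 7.16 degrees, less where a joint would pass 70% of its speed; a pose out of reach is approached as far as the arm can. A call with a gripper value outside its range is refused whole. The fingers move at their own pace and stop on an object; "force" is the grip in N (left out, the last holds). Time passes only in rows, so rows that do not move let the fingers close. It gives the time, the measured TCP pose, the force, the opening and the grip force at its end, in the units of the state.
- ctrl.read_state(): the state, without advancing time (a new reading comes with each control period).
- ctrl.read_camera(name): name is "side" or "top" or "wrist"; returns a dict with "img" (384x512x3 uint8, red, green, blue), "fx", "fy", "cx", "cy" (pixels), "world_from_camera" (4x4, takes a point from camera to world coordinates). Camera axes: x right, y up, looking along -z (the intrinsics and any distortion apply to the point x, -y, -z); pixel columns grow to the right and rows downward; lengths in m; the calibration is good to about 2 mm. The wrist camera is an equidistant fisheye: a pixel r from the principal point sees the ray r / f radians off the axis. A picture is of the moment at which its call begins. There is no depth.
- ctrl.job_done(): hands the job in; it is judged then, once.
The state is a dict: "time": time; "joint_pos": joint angles; "joint_velocities": joint speeds; "joint_efforts": joint torques, N m; "tcp_pos": TCP position; "orientation": TCP orientation; "wrist_force": force on the tool from outside, world axes, zero at the start; "wrist_torque": the same for the moment, N m; "width": opening from 0.0 (shut) to 1.0 (fully open); "grasp_force": force on a finger pad.
Only numpy, scipy, OpenCV 4.12 (cv2) and the standard library are available. Lean on these libraries where they do the work, as an engineer would, in place of code of your own. Each camera call takes 0.05 s, during which the arm holds its last target. There are 200 camera calls.

## Working session

There is one attempt and no reset: what is moved stays moved. The work goes in short steps, Python scripts to look and compute and a tool call to move; the robot and the scene stay as the last step left them, time stands still between calls to the robot, and variables do not carry over. Pictures are saved under pics/ and viewed, at most 10 in all, crops included, and the job is handed in when it is done.

Besides the shell and the picture viewer there is one more tool, called after "Call:" in YAML: its name, and indented under it one key for each argument. step_arm: Moves the arm, as the interface text tells. Its arguments: {"type":"object","properties":{"deltas":{"type":"array"},"force":{"type":"number"}},"required":["deltas"]}

```bash
mkdir -p pics; cat > h.py <<'E'
import numpy as np, cv2
from cell import ctrl
def ray(c,u,v):
    M=np.array(c["world_from_camera"]);d=np.array([(u-c["cx"])/c["fx"],-(v-c["cy"])/c["fy"],-1.])
    return M[:3,3],M[:3,:3]@d
def onz(c,u,v,z):
    o,d=ray(c,u,v);return o+d*(z-o[2])/d[2]
def proj(c,p):
    M=np.linalg.inv(np.array(c["world_from_camera"]));q=M[:3,:3]@np.array(p)+M[:3,3]
    return c["cx"]+c["fx"]*q[0]/-q[2], c["cy"]-c["fy"]*q[1]/-q[2]
def tri(c1,p1,c2,p2):
    o1,d1=ray(c1,*p1);o2,d2=ray(c2,*p2)
    A=np.stack([d1,-d2],1);s=np.linalg.lstsq(A,o2-o1,rcond=None)[0]
    a,b=o1+s[0]*d1,o2+s[1]*d2
    return (a+b)/2,np.linalg.norm(a-b)
def snap(n,f=None):
    c=ctrl.read_camera(n)
    if f: cv2.imwrite("pics/"+f,c["img"][:,:,::-1])
    return c
E
python3 - <<'E'
from h import *
for n in("top","side"):
    c=snap(n,n+"0.png");print(n,c["fx"],c["cx"],c["cy"],np.round(c["world_from_camera"],3).tolist(),[k for k in c])
s=ctrl.read_state();print(s["time"],s["tcp_pos"],np.round(s["orientation"],3).tolist(),s["width"])
E
```

```text
top 361.30522416853114 257.0684000891805 189.20968187506372 [[0.028, 0.986, -0.167, 0.363], [-0.999, 0.025, -0.02, -0.016], [-0.016, 0.167, 0.986, 1.123], [0.0, 0.0, 0.0, 1.0]] ['img', 'fx', 'fy', 'cx', 'cy', 'world_from_camera']
side 382.9851679437129 249.02232647718526 186.07502332518618 [[0.999, 0.0, -0.043, 0.52], [-0.039, 0.444, -0.895, -1.09], [0.019, 0.896, 0.444, 0.619], [0.0, 0.0, 0.0, 1.0]] ['img', 'fx', 'fy', 'cx', 'cy', 'world_from_camera']
0.1 [ 0.14594611 -0.60693592  0.23005343] [[0.972, 0.234, -0.0], [0.234, -0.972, 0.002], [0.0, -0.002, -1.0]] 0.9954649500099574
```

View pics/top0.png

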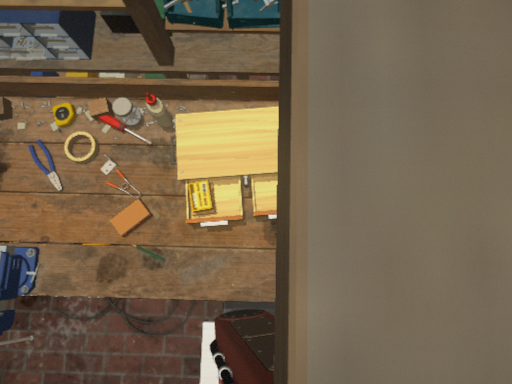

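View pics/side0.png

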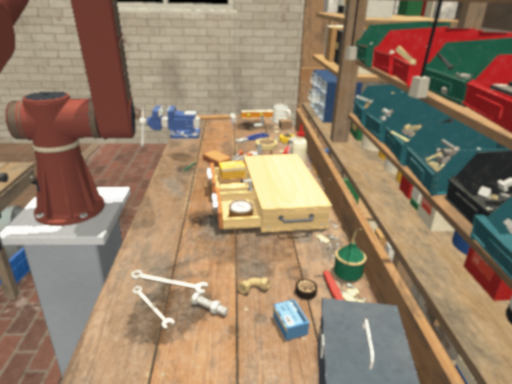

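The top view shows the unit (front-left corner about (177,180)), with the open left drawer and yellow carton at (201,196); a beam hides everything right of column 278. The side view shows both open drawers, the tin at (240,208) and the carton at (232,170).

```bash
python3 - <<'E'
import cv2,numpy as np
a=cv2.imread("pics/top0.png")[98:232,165:285];b=cv2.imread("pics/side0.png")[145:240,198:338]
a=cv2.resize(a,None,fx=3.2,fy=3.2,interpolation=2);b=cv2.resize(b,None,fx=2.9,fy=2.9,interpolation=2)
o=np.zeros((430,800,3),np.uint8);o[:a.shape[0],:a.shape[1]]=a;o[:b.shape[0],390:390+b.shape[1]]=b[:, :410]
cv2.imwrite("pics/z0.png",o)
E
```

```text
(no output)
```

View pics/z0.png

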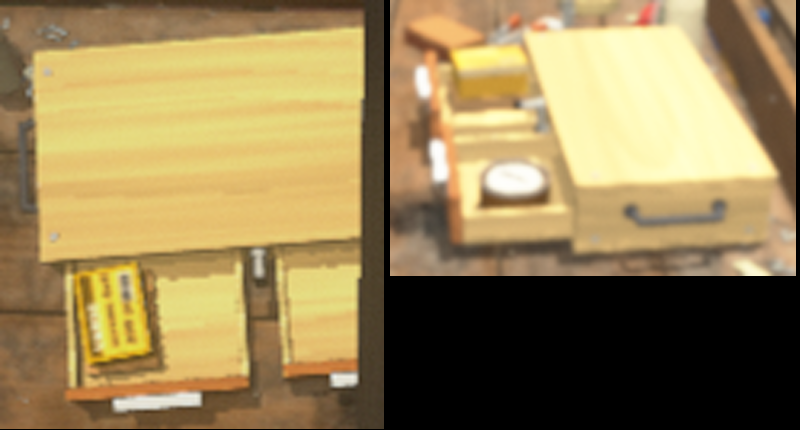

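```bash
cat > m.py <<'E'
from h import *
t=snap("top");s=snap("side")
T=lambda u,v:(165+u/3.2-.5+.16,98+v/3.2-.34)
S=lambda u,v:(198+(u-390)/2.9-.33,145+v/2.9-.33)
P=lambda n,p:print(n,np.round(p,4))
P("FL top",onz(t,*T(41,262),.087));P("BL top",onz(t,*T(34,53),.087));P("F right",onz(t,*T(360,240),.087))
for n,u,v in(("FR",577,183),("BR",775,177),("FL",527,30),("BL",682,27)):P(n+" side",onz(s,*S(u,v),.087))
print("tri FL",tri(t,T(41,262),s,S(527,30)),"BL",tri(t,T(34,53),s,S(682,27)))
for u,v in((75,270),(137,262),(157,355),(88,365)):P("carton",onz(t,*T(u,v),.082))
for u,v in((113,400),(201,393),(113,409),(201,405)):P("pullL",onz(t,*T(u,v),.069))
P("pullR l",onz(t,*T(331,375),.069));P("pullR l low",onz(t,*T(331,387),.069))
P("frontL",onz(t,*T(67,390),.071));P("frontL r",onz(t,*T(248,377),.071));P("frontR l",onz(t,*T(284,367),.071))
P("stud",onz(t,*T(260,262),.079))
# white/yellow masks sideways
for nm,c in(("top",t),("side",s)):
    h=cv2.cvtColor(c["img"],cv2.COLOR_RGB2HSV)
    for k,lo,hi in(("yel",(18,170,110),(32,255,255)),("white",(0,0,200),(180,40,255))):
        m=cv2.inRange(h,lo,hi);n,_,st,ce=cv2.connectedComponentsWithStats(m)
        print(nm,k,[(st[i].tolist(),np.round(ce[i],1).tolist()) for i in range(1,n) if st[i,4]>15 and 160<ce[i,0]<340 and 130<ce[i,1]<240])
E
python3 m.py
```

```text
FL top [0.5616 0.2398 0.087 ]
BL top [0.7626 0.2595 0.087 ]
F right [ 0.5895 -0.0519  0.087 ]
FR side [ 0.6034 -0.1543  0.087 ]
BR side [ 0.7999 -0.1435  0.087 ]
FL side [0.5665 0.2448 0.087 ]
BL side [0.7697 0.2571 0.087 ]
tri FL (array([0.56384892, 0.23962791, 0.08852554]), np.float64(0.004969560121535348)) BL (array([0.76712136, 0.26036863, 0.08459838]), np.float64(0.006662048699481992))
carton [0.5559 0.2091 0.082 ]
carton [0.5648 0.1524 0.082 ]
carton [0.4794 0.1298 0.082 ]
carton [0.4686 0.1921 0.082 ]
pullL [0.4385 0.1699 0.069 ]
pullL [0.4471 0.0897 0.069 ]
pullL [0.4303 0.1694 0.069 ]
pullL [0.4361 0.0893 0.069 ]
pullR l [ 0.4667 -0.0285  0.069 ]
pullR l low [ 0.4557 -0.0287  0.069 ]
frontL [0.4463 0.2121 0.071 ]
frontL r [0.4626 0.0472 0.071 ]
frontR l [0.4727 0.0146 0.071 ]
stud [0.5682 0.0394 0.079 ]
top yel [([188, 180, 25, 33, 478], [199.6, 196.3])]
top white [([269, 215, 7, 4, 23], [271.9, 216.2]), ([201, 221, 26, 5, 93], [213.6, 223.1])]
side yel [([280, 136, 8, 7, 40], [283.4, 138.6]), ([221, 172, 24, 7, 123], [232.3, 174.5])]
side white [([291, 138, 14, 7, 50], [297.6, 141.0]), ([207, 168, 5, 11, 39], [208.8, 172.8]), ([212, 194, 6, 14, 64], [214.4, 200.3]), ([231, 201, 19, 11, 158], [240.3, 206.3])]
```

Call:
step_arm:
  deltas:
    - [[3,0,0],0.07,0]
    - [[4,-1,0],0.068,0]
    - [[4,-1,0],0,0]
    - [[4,-1,0],0,0]
    - [[2,-4,0],0,0]

```text
time: 0.62
tcp_pos: [0.3094, -0.5192, 0.2305]
orientation: [[0.995, 0.098, 0.003], [0.098, -0.995, -0.002], [0.002, 0.002, -1.0]]
wrist_force: [-0.0, 0.6, 0.1]
width: 0.301
grasp_force: 0.0
```

```bash
cat > g.py <<'E'
from h import *
import sys
PSI=.098;C=np.array([.683,.0505])
def unit(p):
    c,s=np.cos(PSI),np.sin(PSI);d=np.array(p[:2])-C
    return np.array([c*d[0]+s*d[1],-s*d[0]+c*d[1],p[2]])
def st():
    s=ctrl.read_state();R=np.array(s["orientation"])
    u=unit(s["tcp_pos"]);print("t",round(s["time"],2),"unit",np.round(u*1000,1),"yaw",round(np.arctan2(R[1,0],R[0,0]),3),"F",np.round(s["wrist_force"],1));return u
if __name__=="__main__":
    u=st()
    if len(sys.argv)>1:
        d=np.array(list(map(float,sys.argv[1:4])))/1000-u;print("tool shift cm",np.round(100*d*[1,-1,-1],2))
E
python3 g.py -145 200 150
```

```text
t 0.62 unit [-427.5 -530.4  230.5] yaw 0.098 F [-0.   0.6  0.1]
tool shift cm [ 28.25 -73.04   8.05]
```

Call:
step_arm:
  deltas:
    - [[1.4,-3.7,0],0,0]
    - [[1.4,-3.7,0],0,0]
    - [[1.4,-3.7,0],0,0]
    - [[1.4,-3.7,0],0,0]
    - [[1.4,-3.7,0],0,0]

```text
time: 1.03
tcp_pos: [0.3572, -0.3247, 0.231]
orientation: [[0.995, 0.097, -0.0], [0.097, -0.995, 0.0], [-0.0, -0.0, -1.0]]
wrist_force: [2.1, -0.6, 0.7]
width: 0.001
grasp_force: 0.0
```

Call:
step_arm:
  deltas:
    - [[1.4,-3.7,0],0,0]
    - [[1.4,-3.7,0],0,0]
    - [[1.4,-3.7,0],0,0]
    - [[1.4,-3.7,0],0,0]
    - [[1.4,-3.7,0],0,0]

```text
time: 1.45
tcp_pos: [0.4087, -0.1338, 0.2313]
orientation: [[0.995, 0.097, 0.001], [0.097, -0.995, -0.0], [0.001, 0.0, -1.0]]
wrist_force: [0.2, 0.1, -0.1]
width: 0.004
grasp_force: 0.0
```

Call:
step_arm:
  deltas:
    - [[1.4,-3.7,0],0,0]
    - [[1.4,-3.7,0],0,0]
    - [[1.4,-3.7,0],0,0]
    - [[1.4,-3.7,0],0,0]
    - [[1.4,-3.7,0],0,0]

```text
time: 1.87
tcp_pos: [0.4604, 0.0573, 0.2314]
orientation: [[0.995, 0.098, 0.001], [0.098, -0.995, -0.0], [0.001, 0.0, -1.0]]
wrist_force: [0.3, -0.5, 0.3]
width: 0.003
grasp_force: 0.0
```

```bash
python3 g.py -145 200 150; python3 -c "
from h import *
c=snap('wrist','w1.png');print(c['fx'],c['cx'],c['cy'])"
```

```text
t 1.87 unit [-220.9   28.5  231.4] yaw 0.098 F [ 0.3 -0.5  0.3]
tool shift cm [  7.59 -17.15   8.14]
297.3186396354542 254.5345335441659 190.28664497063923
```

View pics/w1.png

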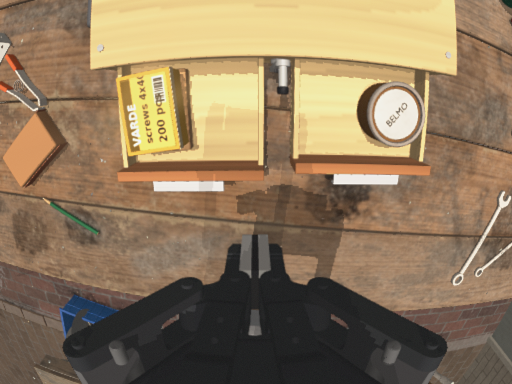

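The wrist view shows the carton at (152,112), the offcut's inner edge at about (189,150)–(183,68), pulls at (188,187) and (365,180), and the stud tip at (282,91). The tin at (395,113) is in the right drawer.

```bash
cat >> h.py <<'E'
def wray(c,u,v):
    x,y=(u-c["cx"])/c["fx"],(v-c["cy"])/c["fy"];r=np.hypot(x,y)+1e-12
    d=np.array([x/r*np.sin(r),-y/r*np.sin(r),-np.cos(r)]);M=np.array(c["world_from_camera"])
    return M[:3,3],M[:3,:3]@d
def wz(c,u,v,z):
    o,d=wray(c,u,v);return o+d*(z-o[2])/d[2]
E
python3 - <<'E'
from g import *
c=snap("wrist");t=snap("top")
for n,u,v,z in(("FL",91,67,.087),("FR",456,71,.087),("ct",117,82,.082),("ct",172,67,.082),("ct",180,150,.082),("ct",127,157,.082),("off",191,150,.04),("off",184,68,.04),("pullL",154,192,.064),("pullL",223,191,.064),("pullR",334,185,.064),("pullR",398,184,.064),("stud",283,92,.079),("dr post side L",264,160,.071),("drL out",119,175,.071)):
    p=wz(c,u,v,z);print(n,np.round(p,3),"unit",np.round(unit(p)*1000,1))
# heights: wrist x top triangulation
T=lambda u,v:(165+u/3.2-.34,98+v/3.2-.34)
def tr(a,b):
    o1,d1=wray(c,*a);o2,d2=ray(t,*T(*b));s=np.linalg.lstsq(np.stack([d1,-d2],1),o2-o1,rcond=None)[0];return (o1+s[0]*d1+o2+s[1]*d2)/2
for a,b in(((117,82),(75,270)),((180,150),(157,355)),((127,157),(88,365)),((91,67),(41,262)),((154,192),(113,409)),((223,191),(201,405))):
    print(np.round(tr(a,b),3))
E
```

```text
FL [0.565 0.248 0.087] unit [-98.5 208.6  87. ]
FR [ 0.608 -0.144  0.087] unit [ -93.6 -186.2   87. ]
ct [0.548 0.218 0.082] unit [-118.1  179.5   82. ]
ct [0.564 0.158 0.082] unit [-108.   118.2   82. ]
ct [0.48  0.144 0.082] unit [-192.8  112.5   82. ]
ct [0.468 0.203 0.082] unit [-198.9  173.1   82. ]
off [0.472 0.141 0.04 ] unit [-200.8  110.3   40. ]
off [0.567 0.156 0.04 ] unit [-105.7  116.    40. ]
pullL [0.425 0.178 0.064] unit [-244.4  151.9   64. ]
pullL [0.435 0.098 0.064] unit [-242.7   71.2   64. ]
pullR [ 0.454 -0.025  0.064] unit [-234.8  -52.7   64. ]
pullR [ 0.464 -0.105  0.064] unit [-232.8 -133.3   64. ]
stud [0.548 0.046 0.079] unit [-135.1    8.7   79. ]
dr post side L [0.475 0.057 0.071] unit [-205.9   26.5   71. ]
drL out [0.443 0.219 0.071] unit [-221.9  191.1   71. ]
[0.548 0.201 0.117]
[0.48  0.135 0.092]
[0.47  0.193 0.097]
[0.561 0.236 0.105]
[0.43  0.17  0.081]
[0.436 0.093 0.068]
```

The arm was still settling when w1 was taken, so its pixels do not match the later pose. I'll move to a closer position, let it settle, and measure from one picture.

```bash
python3 - <<'E'
from g import *
st();c=snap("wrist","w2.png");st();np.savez("w2.npz",**{k:c[k] for k in c})
E
```

```text
t 2.02 unit [-220.9   29.   231.2] yaw 0.104 F [-0.3  0.1  0.1]
t 2.07 unit [-221.3   27.5  231.1] yaw 0.101 F [ 0.  -0.4  0.6]
```

View pics/w2.png

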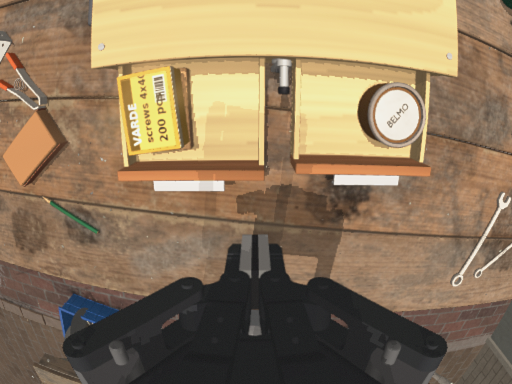

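```bash
python3 - <<'E'
from g import *
c=dict(np.load("w2.npz"));print(np.round(c["world_from_camera"],3).tolist(),c["fx"],c["fy"])
t=snap("top");print(t["fx"],t["fy"])
print("tip",unit(wz(c,256,237,.231))*1000)
img=t["img"]
for n,p in(("sandblock",None),):pass
# sanding block, top vs wrist at z=.029
def cen(im,lo,hi,box):
    m=cv2.inRange(cv2.cvtColor(im,cv2.COLOR_RGB2HSV),lo,hi);k=np.zeros_like(m);x0,y0,x1,y1=box;k[y0:y1,x0:x1]=m[y0:y1,x0:x1]
    n,_,s,ce=cv2.connectedComponentsWithStats(k);i=1+np.argmax(s[1:,4]);return ce[i],s[i]
a,sa=cen(c["img"],(5,120,80),(16,255,255),(0,100,80,200));b,sb=cen(img,(5,120,80),(16,255,255),(105,195,155,240))
print(a,sa,b,sb);print(wz(c,*a,.027),onz(t,*b,.027))
s=snap("side")
ds,_s=cen(s["img"],(5,120,80),(16,255,255),(195,145,235,168));print(ds,_s,onz(s,*ds,.027))
# known robot part: project TCP-base into top: base origin
print(proj(t,[0,0,.0]),proj(s,[0,0,.0]),"tcp",proj(t,ctrl.read_state()["tcp_pos"]),proj(s,ctrl.read_state()["tcp_pos"]))
cv2.imwrite("pics/ts.png",np.hstack([cv2.resize(img[150:300,150:280],None,fx=3,fy=3,interpolation=2),cv2.resize(s["img"][60:210,150:280],None,fx=3,fy=3,interpolation=2)])[:,:,::-1])
E
```

```text
[[0.103, 0.943, 0.316, 0.541], [-0.995, 0.097, 0.032, 0.066], [-0.0, -0.317, 0.948, 0.374], [0.0, 0.0, 0.0, 1.0]] 297.3186396354542 297.3186396354542
361.30522416853114 361.30522416853114
tip [-214.62207335   28.47542931  231.        ]
[ 31.60511364 149.86150568] [   0  110   67   85 2816] [128.47505092 218.90274949] [ 105  195   50   45 1964]
[0.45356433 0.38424958 0.027     ] [0.44703931 0.39664079 0.027     ]
[211.0027248  155.28337875] [198 145  33  23 367] [0.43118458 0.39115267 0.027     ]
(np.float64(254.21492769163294), np.float64(377.53336272203524)) (np.float64(70.17907075296219), np.float64(208.09178977910088)) tcp (np.float64(235.56673768571014), np.float64(210.27136420593183)) (np.float64(213.22316988977903), np.float64(134.52440415437178))
```

View pics/ts.png

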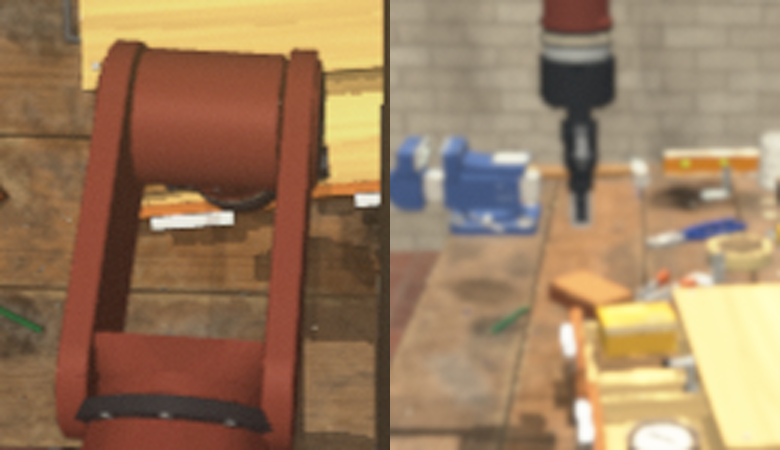

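```bash
python3 - <<'E'
from g import *
c=dict(np.load("w2.npz"))
t0=cv2.imread("pics/top0.png")[:,:,::-1];t=snap("top")
s0=cv2.imread("pics/side0.png")[:,:,::-1];s=snap("side")
def comps(im,box):
    h=cv2.inRange(cv2.cvtColor(np.ascontiguousarray(im),cv2.COLOR_RGB2HSV),(0,0,190),(180,45,255));x0,y0,x1,y1=box
    k=np.zeros_like(h);k[y0:y1,x0:x1]=h[y0:y1,x0:x1];n,_,st_,ce=cv2.connectedComponentsWithStats(k);return [(ce[i],st_[i]) for i in range(1,n) if st_[i,4]>15]
for q,x in comps(c["img"],(130,165,430,200)):print("w",q,x,unit(wz(c,*q,.064))*1000)
for q,x in comps(t0,(190,205,280,235)):print("t",q,x,unit(onz(t,*q,.066))*1000)
for q,x in comps(s0,(200,160,222,215)):print("s",q,x,unit(onz(s,*q,.064))*1000)
print("ct w",unit(wz(c,151,112,.082))*1000)
y=cv2.inRange(cv2.cvtColor(c["img"],cv2.COLOR_RGB2HSV),(22,190,120),(30,255,255));
for z in (.064,.075,.055):
  o=wz(c,189.5,186,z);print(z,unit(o)*1000)
E
```

```text
w [365.17628205 179.63782051] [334 175  65  10 624] [-230.50427887  -96.88922788   64.        ]
w [188.49857143 185.48714286] [153 181  71  10 700] [-238.63627934  102.6303005    64.        ]
t [271.86956522 216.17391304] [269 215   7   4  23] [-227.39836094  -68.21461943   66.        ]
t [214.27 223.11] [201 221  27   5 100] [-235.66819465  101.44490953   66.        ]
s [208.85714286 173.07142857] [207 168   5  11  42] [-236.25429567  104.89091411   64.        ]
s [214.34782609 200.4057971 ] [212 193   6  15  69] [-228.39901435  -96.67699829   64.        ]
ct w [-154.84552341  134.35028454   82.        ]
0.064 [-239.23219465  101.51798727   64.        ]
0.075 [-235.71567825   98.96697302   75.        ]
0.055 [-242.10934443  103.60518075   55.        ]
```

```bash
sed -i 's/.683,.0505/.6827,.0535/' g.py; python3 - <<'E'
from g import *
c=dict(np.load("w2.npz"))
for n,u,v,z in(("ct",118,83,.082),("ct",173,68,.082),("ct",181,150,.082),("ct",128,157,.082),("off",191,150,.04),("off",187,68,.04),("stud",284,92,.079),("wallL out",122,168,.05),("FL",92,67,.087),("FR",457,73,.087)):
    print(n,np.round(unit(wz(c,u,v,z))*1000,1))
E
python3 g.py -145 205 60
```

```text
ct [-121.9  167.6   82. ]
ct [-111.6  106.8   82. ]
ct [-195.   101.2   82. ]
ct [-201.1  161.2   82. ]
off [-203.1   99.9   40. ]
off [-108.5  102.1   40. ]
stud [-137.4   -2.2   79. ]
wallL out [-221.1  185.6   50. ]
FL [-101.5  196.3   87. ]
FR [ -97.7 -198.1   87. ]
t 2.27 unit [-221.5   22.2  231.1] yaw 0.096 F [-0.   0.2 -1.1]
tool shift cm [  7.65 -18.28  17.11]
```

Call:
step_arm:
  deltas:
    - [[1.9,-4,0],0,0]
    - [[1.9,-4,0],0,0]
    - [[1.9,-4,0],0,0]
    - [[1.9,-4,0],0,0]
    - [[0,-1.8,2],0,0]

```text
time: 2.68
tcp_pos: [0.5209, 0.2332, 0.2162]
orientation: [[0.995, 0.096, 0.012], [0.096, -0.995, 0.005], [0.012, -0.004, -1.0]]
wrist_force: [0.8, -0.4, 0.6]
width: 0.004
grasp_force: 0.0
```

```bash
python3 g.py -145 205 60
```

```text
t 2.68 unit [-143.4  194.7  216.2] yaw 0.097 F [ 0.8 -0.4  0.6]
tool shift cm [-0.16 -1.03 15.62]
```

Call:
step_arm:
  deltas:
    - [[0,-0.3,3],0,0]
    - [[0,0,4],0,0]
    - [[0,0,4],0,0]
    - [[0,0,2.5],0,0]
    - [[0,0,0],0,0]

```text
time: 3.1
tcp_pos: [0.5093, 0.2295, 0.0693]
orientation: [[0.995, 0.095, -0.014], [0.095, -0.995, -0.004], [-0.014, 0.003, -1.0]]
wrist_force: [-2.2, -0.6, -0.6]
width: -0.002
grasp_force: 0.0
```

```bash
python3 g.py -145 180 58
```

```text
t 3.1 unit [-155.4  192.1   69.3] yaw 0.095 F [-2.2 -0.6 -0.6]
tool shift cm [1.04 1.21 1.13]
```

Call:
step_arm:
  deltas:
    - [[0,0,0.3],0,0]
    - [[0,0,0.3],0,0]
    - [[0,0,0],0,0]

```text
time: 3.35
tcp_pos: [0.517, 0.2329, 0.0725]
orientation: [[0.995, 0.096, 0.004], [0.096, -0.995, 0.001], [0.004, -0.001, -1.0]]
wrist_force: [-0.4, -0.1, -0.6]
width: 0.001
grasp_force: 0.0
```

```bash
python3 g.py -145 180 58
```

```text
t 3.35 unit [-147.4  194.7   72.5] yaw 0.097 F [-0.4 -0.1 -0.6]
tool shift cm [0.24 1.47 1.45]
```

Call:
step_arm:
  deltas:
    - [[0,0,0.5],0,0]
    - [[0.2,0,0.5],0,0]
    - [[0,0.3,0.4],0,0]
    - [[0,0.4,0],0,0]
    - [[0,0.5,0],0,0]

```text
time: 3.77
tcp_pos: [0.5177, 0.2209, 0.056]
orientation: [[0.995, 0.098, -0.001], [0.098, -0.995, -0.0], [-0.001, 0.0, -1.0]]
wrist_force: [0.8, -0.4, -0.5]
width: 0.0
grasp_force: 0.0
```

Call:
step_arm:
  deltas:
    - [[0,0.5,0],0,0]
    - [[0,0.5,0],0,0]
    - [[0,0.5,0],0,0]
    - [[0,0.5,0],0,0]
    - [[0,0,0],0,0]

```text
time: 4.18
tcp_pos: [0.5202, 0.2002, 0.0565]
orientation: [[0.995, 0.097, 0.0], [0.097, -0.995, -0.001], [0.0, 0.001, -1.0]]
wrist_force: [0.3, 0.2, -0.1]
width: -0.001
grasp_force: 0.0
```

```bash
python3 g.py -145 115 48
```

```text
t 4.18 unit [-147.4  161.9   56.5] yaw 0.097 F [ 0.3  0.2 -0.1]
tool shift cm [0.24 4.69 0.85]
```

Call:
step_arm:
  deltas:
    - [[0,0.4,0.3],0,0]
    - [[0,0.5,0.3],0,0]
    - [[0,0.5,0],0,0]
    - [[0,0.5,0],0,0]
    - [[0,0.5,0],0,0]

```text
time: 4.6
tcp_pos: [0.5222, 0.1768, 0.0502]
orientation: [[0.995, 0.098, -0.0], [0.098, -0.995, -0.0], [-0.0, 0.0, -1.0]]
wrist_force: [1.1, -0.6, -0.1]
width: 0.002
grasp_force: 0.0
```

Call:
step_arm:
  deltas:
    - [[0,0.5,0],0,0]
    - [[0,0.5,0],0,0]
    - [[0,0,0],0,0]
    - [[0,0,0],0,0]

```text
time: 4.93
tcp_pos: [0.5231, 0.1669, 0.0502]
orientation: [[0.995, 0.097, -0.0], [0.097, -0.995, -0.0], [-0.0, 0.0, -1.0]]
wrist_force: [0.2, 0.5, -0.1]
width: -0.0
grasp_force: 0.0
```

```bash
python3 -c "
from g import *
st();c=snap('wrist','w3.png');np.savez('w3.npz',**c)"
```

```text
t 4.93 unit [-147.7  128.5   50.2] yaw 0.097 F [ 0.2  0.5 -0.1]
```

View pics/w3.png

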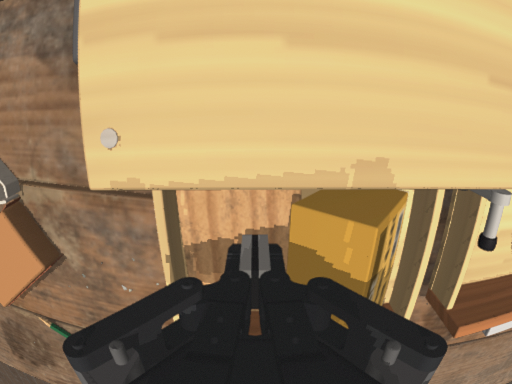

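The carton (at (345,240)) has been pushed toward the drawer's inner wall, with the offcut visible behind the fingers. I'll keep pushing.

Call:
step_arm:
  deltas:
    - [[0,0.4,0],0,0]
    - [[0,0.4,0],0,0]
    - [[0,0.4,0],0,0]
    - [[0,0.2,0],0,0]
    - [[0,0,0],0,0]

```text
time: 5.4
tcp_pos: [0.5246, 0.153, 0.0503]
orientation: [[0.995, 0.097, -0.0], [0.097, -0.995, -0.0], [-0.0, 0.0, -1.0]]
wrist_force: [0.1, 0.5, 0.2]
width: -0.001
grasp_force: 0.0
```

```bash
python3 -c "
from g import *
st();c=snap('wrist','w4.png');s=snap('side','s4.png')
a=s['img'][145:240,198:338];b=cv2.resize(a,None,fx=2.7,fy=2.7,interpolation=2);o=np.zeros((384,800,3),np.uint8);o[:,:420]=c['img'][:,92:];o[:b.shape[0],420:420+b.shape[1]]=b[:,:380];cv2.imwrite('pics/z4.png',o[:,:,::-1])"
```

```text
t 5.4 unit [-147.6  114.5   50.3] yaw 0.097 F [0.1 0.5 0.2]
```

View pics/z4.png

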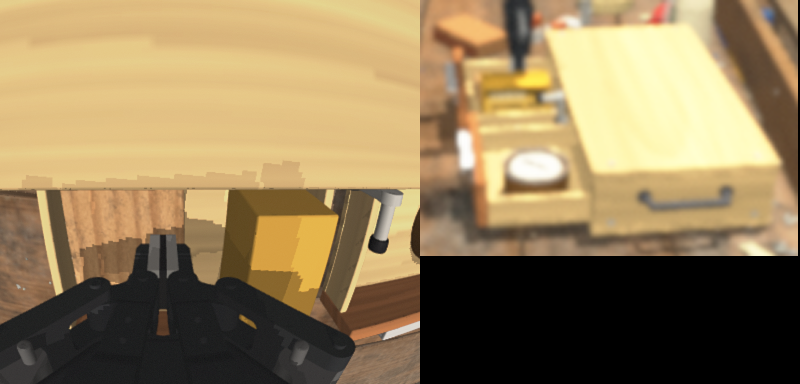

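The carton has dropped off and lies at about (280,245) against the inner side, with a clear gap to the offcut edge at column 185. I'll retract and confirm numerically.

Call:
step_arm:
  deltas:
    - [[0,-0.5,0],0,0]
    - [[0,0,-2],0,0]
    - [[0,0,-3],0,0]
    - [[0,0,-3],0,0]
    - [[0,0,-3],0,0]

```text
time: 5.92
tcp_pos: [0.5235, 0.159, 0.1611]
orientation: [[0.995, 0.098, -0.001], [0.098, -0.995, 0.0], [-0.001, -0.0, -1.0]]
wrist_force: [0.3, 0.2, 0.3]
width: -0.0
grasp_force: 0.0
```

Call:
step_arm:
  deltas:
    - [[-2,0,-2],0,0]
    - [[-3,0,-2],0,0]
    - [[-3,0,0],0,0]
    - [[-3,0,0],0,0]
    - [[-2,0,0],0,0]

```text
time: 6.33
tcp_pos: [0.3924, 0.1461, 0.2004]
orientation: [[0.995, 0.098, -0.001], [0.098, -0.995, 0.0], [-0.0, -0.0, -1.0]]
wrist_force: [0.9, 0.1, -0.6]
width: -0.002
grasp_force: 0.0
```

Call:
step_arm:
  deltas:
    - [[0,0,0],0,0]
    - [[0,0,0],0,0]
    - [[0,0,0],0,0]

```text
time: 6.58
tcp_pos: [0.3955, 0.1462, 0.2008]
orientation: [[0.995, 0.098, 0.002], [0.098, -0.995, 0.0], [0.002, -0.0, -1.0]]
wrist_force: [-0.1, -0.8, -0.4]
width: -0.002
grasp_force: 0.0
```

```bash
python3 -c "
from g import *
st();c=snap('wrist','w5.png');np.savez('w5.npz',**c);s=snap('side','s5.png')
a=s['img'][145:240,198:338];b=cv2.resize(a,None,fx=2.7,fy=2.7,interpolation=2);o=np.zeros((384,800,3),np.uint8);o[:,:420]=c['img'][:,92:];o[:b.shape[0],420:420+b.shape[1]]=b[:,:380];cv2.imwrite('pics/z5.png',o[:,:,::-1])"
```

```text
t 6.58 unit [-276.7  120.3  200.8] yaw 0.098 F [-0.1 -0.8 -0.4]
```

View pics/z5.png

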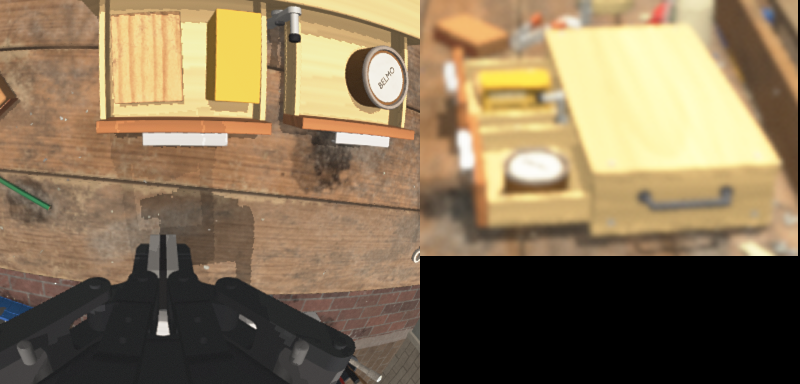

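The carton now shows a narrow unlabelled face (columns 218–261, rows 8–103 in the crop): it rolled onto its long side and stands 60 mm high. I'll check that by its face width.

```bash
python3 - <<'E'
from g import *
c=dict(np.load("w5.npz"))
P=lambda n,u,v,z:print(n,z,np.round(unit(wz(c,u,v,z))*1000,1))
for z in(.082,.064):
    for u,v in((310,9),(347,12),(352,103),(310,98)):P("top",u,v,z)
P("inner wall top in",354,103,.05);P("wall",359,120,.05);
for u,v in((203,12),(273,12),(275,101),(208,102)):P("off",u,v,.04)
P("stud",387,38,.079);P("pullL",235,145,.064);P("pullL",319,145,.064)
h=cv2.inRange(cv2.cvtColor(c["img"],cv2.COLOR_RGB2HSV),(22,180,80),(30,255,255));n,_,s,ce=cv2.connectedComponentsWithStats(h)
print([s[i].tolist() for i in range(1,n) if s[i,4]>200])
E
python3 g.py -168 -5 110
```

```text
top 0.082 [-116.6   72.1   82. ]
top 0.082 [-116.1   38.2   82. ]
top 0.082 [-200.7   32.9   82. ]
top 0.082 [-198.1   71.9   82. ]
top 0.064 [-111.1   68.7   64. ]
top 0.064 [-110.6   32.5   64. ]
top 0.064 [-201.    26.9   64. ]
top 0.064 [-198.2   68.6   64. ]
inner wall top in 0.05 [-201.1   20.    50. ]
wall 0.05 [-218.2   13.7   50. ]
off 0.04 [-107.4  172.5   40. ]
off 0.04 [-109.1  102.    40. ]
off 0.04 [-202.4   99.9   40. ]
off 0.04 [-202.8  167.8   40. ]
stud 0.079 [-135.5   -2.4   79. ]
pullL 0.064 [-243.8  139.2   64. ]
pullL 0.064 [-243.2   58.3   64. ]
[]
t 6.68 unit [-276.4  120.2  200.7] yaw 0.098 F [ 1.2 -0.4  0.8]
tool shift cm [10.84 12.52  9.07]
```

Confirmed: the face is 40 × 85 mm at z = 82 mm, so the carton stands on its side at y' 33–72. I'll tip it back toward +y' from its inner side near the top, then push it off the offcut edge with the tip higher than before, so it can't run under the corner.

Call:
step_arm:
  deltas:
    - [[2.2,2.3,0],0,0]
    - [[2.2,2.3,0],0,0]
    - [[2.2,2.3,0],0,0]
    - [[2.2,2.3,0],0,0]
    - [[2.0,2.3,0],0,0]

```text
time: 7.1
tcp_pos: [0.5157, 0.0406, 0.2001]
orientation: [[0.995, 0.097, 0.0], [0.097, -0.995, 0.0], [0.0, -0.0, -1.0]]
wrist_force: [-0.0, 0.2, 0.5]
width: -0.0
grasp_force: 0.0
```

Call:
step_arm:
  deltas:
    - [[0,0,2],0,0]
    - [[0,0,2.5],0,0]
    - [[0,0,2],0,0]
    - [[0,0,1],0,0]
    - [[0,0,0],0,0]

```text
time: 7.52
tcp_pos: [0.5116, 0.0418, 0.1219]
orientation: [[0.995, 0.097, -0.007], [0.097, -0.995, 0.0], [-0.007, -0.001, -1.0]]
wrist_force: [-0.6, -0.4, 0.4]
width: -0.006
grasp_force: 0.0
```

```bash
python3 g.py -168 5 72
```

```text
t 7.52 unit [-171.5    5.1  121.9] yaw 0.097 F [-0.6 -0.4  0.4]
tool shift cm [0.35 0.01 4.99]
```

Call:
step_arm:
  deltas:
    - [[0,0,1],0,0]
    - [[0,0,1],0,0]
    - [[0,0,1],0,0]
    - [[0,0,1],0,0]
    - [[0,0,0.9],0,0]

```text
time: 7.93
tcp_pos: [0.5135, 0.042, 0.0756]
orientation: [[0.995, 0.098, 0.0], [0.098, -0.995, -0.0], [0.0, 0.0, -1.0]]
wrist_force: [0.1, -0.1, 0.2]
width: -0.002
grasp_force: 0.0
```

Call:
step_arm:
  deltas:
    - [[0,0,0],0,0]
    - [[0,-0.4,0],0,0]
    - [[0,-0.4,0],0,0]
    - [[0,-0.4,0],0,0]
    - [[0,-0.4,0],0,0]

```text
time: 8.35
tcp_pos: [0.5124, 0.0584, 0.077]
orientation: [[0.995, 0.098, 0.001], [0.098, -0.995, 0.0], [0.001, 0.0, -1.0]]
wrist_force: [0.1, 0.1, -0.3]
width: -0.003
grasp_force: 0.0
```

```bash
python3 g.py -168 45 72
```

```text
t 8.35 unit [-169.    21.5   77. ] yaw 0.098 F [ 0.1  0.1 -0.3]
tool shift cm [ 0.1  -2.35  0.5 ]
```

Call:
step_arm:
  deltas:
    - [[0,-0.3,0.4],0,0]
    - [[0,-0.4,0],0,0]
    - [[0,-0.4,0],0,0]
    - [[0,-0.4,0],0,0]
    - [[0,-0.4,0],0,0]

```text
time: 8.77
tcp_pos: [0.5137, 0.0755, 0.0755]
orientation: [[0.995, 0.099, 0.008], [0.099, -0.995, -0.003], [0.007, 0.004, -1.0]]
wrist_force: [1.1, -5.0, 8.2]
width: -0.001
grasp_force: 5.3
```

```bash
cat > y.py <<'E'
from g import *
import sys
u=st();c=snap("wrist",sys.argv[1]+".png");np.savez(sys.argv[1]+".npz",**c);s=snap("side",sys.argv[1]+"s.png")
h=cv2.cvtColor(s["img"],cv2.COLOR_RGB2HSV)
m=cv2.inRange(h,(20,150,90),(32,255,255));k=np.zeros_like(m);k[150:200,215:262]=m[150:200,215:262]
n,_,q,ce=cv2.connectedComponentsWithStats(k)
for i in range(1,n):
    if q[i,4]>20:print("side yellow",q[i],np.round(ce[i],1),"mean V",int(h[...,2][_==i].mean()))
E
python3 y.py w6
```

```text
t 8.77 unit [-166.    38.5   75.5] yaw 0.099 F [ 1.1 -5.   8.2]
side yellow [221 170  26  16 201] [233.9 177.6] mean V 209
```

Call:
step_arm:
  deltas:
    - [[0,0.2,-1],0,0]
    - [[0,0,-2],0,0]
    - [[0,0,-2.5],0,0]
    - [[0,0,-2.5],0,0]
    - [[0,0,0],0,0]

```text
time: 9.28
tcp_pos: [0.5142, 0.0751, 0.1584]
orientation: [[0.995, 0.098, 0.01], [0.098, -0.995, 0.0], [0.01, 0.001, -1.0]]
wrist_force: [0.7, 0.9, 1.4]
width: 0.003
grasp_force: 0.0
```

Call:
step_arm:
  deltas:
    - [[0.2,-2.2,0],0,0]
    - [[0.2,-2.5,0],0,0]
    - [[0.2,-2.5,0],0,0]
    - [[0.2,-2.5,0],0,0]
    - [[0,-2.2,0],0,0]

```text
time: 9.7
tcp_pos: [0.506, 0.1955, 0.152]
orientation: [[0.995, 0.098, -0.001], [0.098, -0.995, 0.0], [-0.001, -0.0, -1.0]]
wrist_force: [-0.6, -0.6, 0.1]
width: -0.001
grasp_force: 0.0
```

Call:
step_arm:
  deltas:
    - [[0,0,0],0,0]
    - [[0,0,0],0,0]

```text
time: 9.87
tcp_pos: [0.5057, 0.1948, 0.1518]
orientation: [[0.995, 0.1, -0.001], [0.1, -0.995, -0.001], [-0.001, 0.0, -1.0]]
wrist_force: [0.9, -0.3, -0.1]
width: -0.001
grasp_force: 0.0
```

```bash
python3 y.py w7;python3 g.py -157 157 62; python3 - <<'E'
from g import *
# carton in wrist view, text-free: HSV stats of yellow
c=dict(np.load("w7.npz"));h=cv2.cvtColor(c["img"],cv2.COLOR_RGB2HSV)
m=cv2.inRange(h,(20,185,60),(30,255,255));n,l,q,ce=cv2.connectedComponentsWithStats(m)
for i in range(1,n):
    if q[i,4]>150:
        b=q[i];print(b,np.round(ce[i]),[np.round(unit(wz(c,x,y,.07))*1000).tolist() for x,y in cv2.boxPoints(cv2.minAreaRect(np.argwhere(l==i)[:,::-1].astype(np.float32)))],h[l==i].mean(0))
E
```

```text
t 9.87 unit [-162.3  157.9  151.8] yaw 0.1 F [ 0.9 -0.3 -0.1]
side yellow [221 170  26  16 272] [232.7 176.2] mean V 221
t 9.97 unit [-162.1  156.6  151.8] yaw 0.098 F [ 0.3 -0.1  0.8]
tool shift cm [ 0.51 -0.04  8.98]
```

```bash
python3 - <<'E'
from g import *
a=cv2.cvtColor(dict(np.load("w5.npz"))["img"],cv2.COLOR_RGB2HSV)
print("carton",a[50,330],a[90,325],"ply",a[60,290],"off",a[60,240],"wallshade",a[60,357])
c=dict(np.load("w7.npz"));h=cv2.cvtColor(c["img"],cv2.COLOR_RGB2HSV)
for v in(195,210,225,240):print(v,[(u,h[v,u].tolist()) for u in range(120,400,12)])
E
```

```text
carton [ 24 160 244] [ 25 159 244] ply [ 27  72 244] off [ 21 102 244] wallshade [ 26  79 246]
195 [(120, [14, 126, 89]), (132, [15, 88, 180]), (144, [14, 102, 153]), (156, [13, 115, 179]), (168, [14, 86, 154]), (180, [14, 91, 154]), (192, [14, 89, 146]), (204, [13, 109, 177]), (216, [14, 115, 157]), (228, [23, 95, 241]), (240, [17, 113, 188]), (252, [17, 118, 234]), (264, [15, 126, 216]), (276, [16, 122, 228]), (288, [15, 132, 215]), (300, [16, 127, 227]), (312, [16, 120, 229]), (324, [23, 95, 243]), (336, [19, 164, 115]), (348, [24, 163, 244]), (360, [24, 164, 243]), (372, [24, 162, 244]), (384, [24, 163, 243]), (396, [18, 105, 117])]
210 [(120, [15, 96, 98]), (132, [13, 97, 139]), (144, [15, 95, 148]), (156, [14, 100, 155]), (168, [14, 115, 178]), (180, [13, 100, 168]), (192, [13, 100, 160]), (204, [14, 93, 165]), (216, [13, 115, 148]), (228, [22, 97, 243]), (240, [18, 109, 182]), (252, [15, 123, 154]), (264, [14, 126, 144]), (276, [15, 123, 182]), (288, [15, 128, 173]), (300, [15, 125, 179]), (312, [15, 121, 156]), (324, [19, 150, 107]), (336, [19, 163, 114]), (348, [24, 163, 243
[... 496 characters left out ...]
, 109, 187]), (336, [20, 159, 101]), (348, [19, 173, 193]), (360, [24, 163, 243]), (372, [24, 164, 243]), (384, [23, 164, 246]), (396, [26, 79, 245])]
240 [(120, [13, 114, 170]), (132, [14, 113, 172]), (144, [13, 104, 145]), (156, [14, 111, 174]), (168, [13, 107, 141]), (180, [14, 111, 167]), (192, [14, 116, 165]), (204, [14, 116, 154]), (216, [14, 120, 151]), (228, [18, 110, 178]), (240, [12, 136, 94]), (252, [10, 15, 50]), (264, [15, 19, 105]), (276, [12, 142, 95]), (288, [12, 137, 97]), (300, [12, 139, 97]), (312, [13, 143, 102]), (324, [12, 142, 104]), (336, [12, 143, 107]), (348, [19, 175, 187]), (360, [19, 175, 192]), (372, [22, 168, 245]), (384, [11, 142, 126]), (396, [14, 108, 182])]
```

```bash
python3 - <<'E'
from g import *
c=dict(np.load("w7.npz"));h=cv2.cvtColor(c["img"],cv2.COLOR_RGB2HSV)
m=cv2.inRange(h,(22,145,210),(27,190,255));n,l,q,ce=cv2.connectedComponentsWithStats(m);i=1+np.argmax(q[1:,4])
p=cv2.approxPolyDP(cv2.findContours((l==i).astype(np.uint8),0,2)[0][0],4,True)[:,0]
print(q[i])
for u,v in p:print(u,v,*[np.round(unit(wz(c,u,v,z))*1000,0)[:2] for z in(.082,.064)])
d=cv2.inRange(h,(17,145,80),(21,190,215));n,l,q,ce=cv2.connectedComponentsWithStats(d)
for j in range(1,n):
    if q[j,4]>100:print("dark",q[j],np.round(ce[j]),np.round(unit(wz(c,q[j,0],q[j,1]+q[j,3]//2,.022))*1000))
E
```

```text
[ 342  141   57  100 4071]
353 141 [-114.   85.] [-117.   78.]
342 220 [-178.   87.] [-186.   81.]
353 224 [-182.   77.] [-190.   71.]
351 230 [-187.   78.] [-196.   72.]
365 229 [-187.   66.] [-196.   58.]
370 240 [-197.   59.] [-207.   51.]
381 240 [-198.   49.] [-208.   40.]
398 145 [-115.   46.] [-118.   36.]
dark [ 324  131   74  111 2508] [343. 183.] [-168.   90.   22.]
```

View pics/w7.png

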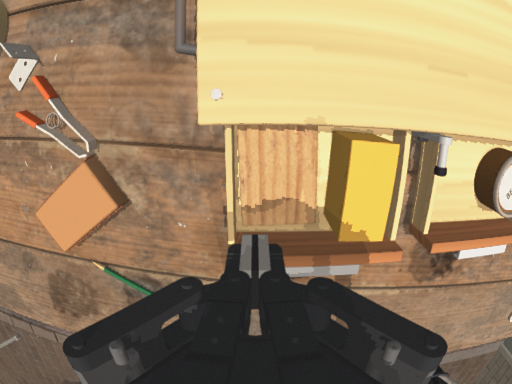

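The picture shows the carton still standing at columns 330–395, now about y' 46–88 with the offcut unmoved. The level push jammed against the rising face and the carton fell back. I'll repeat the tip-over with a rising arc so the finger follows the face.

Call:
step_arm:
  deltas:
    - [[0.1,2.6,0],0,0]
    - [[0.1,2.8,0],0,0]
    - [[0.1,2.8,0],0,0]
    - [[0.1,2.8,0],0,0]
    - [[0,2.3,0],0,0]

```text
time: 10.38
tcp_pos: [0.5235, 0.059, 0.1523]
orientation: [[0.995, 0.096, 0.0], [0.096, -0.995, -0.001], [-0.0, 0.001, -1.0]]
wrist_force: [0.3, 0.0, -0.4]
width: 0.002
grasp_force: 0.0
```

Call:
step_arm:
  deltas:
    - [[0,0,1],0,0]
    - [[0,0,1.5],0,0]
    - [[0,0,1.5],0,0]
    - [[0,0,1.5],0,0]
    - [[0,0,1],0,0]

```text
time: 10.8
tcp_pos: [0.522, 0.0615, 0.0853]
orientation: [[0.995, 0.096, -0.003], [0.096, -0.995, 0.0], [-0.003, -0.0, -1.0]]
wrist_force: [-0.9, 0.1, -0.8]
width: 0.002
grasp_force: 0.0
```

```bash
python3 g.py -158 24 72
```

```text
t 10.8 unit [-159.1   23.7   85.3] yaw 0.096 F [-0.9  0.1 -0.8]
tool shift cm [ 0.11 -0.03  1.33]
```

Call:
step_arm:
  deltas:
    - [[0,0,0.6],0,0]
    - [[0,0,0.6],0,0]
    - [[0,-0.2,0],0,0]
    - [[0,-0.3,0],0,0]
    - [[0,-0.3,0],0,0]

```text
time: 11.22
tcp_pos: [0.5235, 0.0703, 0.0761]
orientation: [[0.995, 0.098, 0.001], [0.098, -0.995, 0.0], [0.001, 0.0, -1.0]]
wrist_force: [0.6, -0.1, -0.2]
width: 0.002
grasp_force: 0.0
```

Call:
step_arm:
  deltas:
    - [[0,-0.3,-0.2],0,0]
    - [[0,-0.3,-0.2],0,0]
    - [[0,-0.3,-0.2],0,0]
    - [[0,-0.3,-0.2],0,0]
    - [[0,-0.3,-0.15],0,0]

```text
time: 11.63
tcp_pos: [0.5218, 0.0852, 0.0855]
orientation: [[0.995, 0.098, 0.001], [0.098, -0.995, -0.0], [0.001, 0.0, -1.0]]
wrist_force: [0.0, -0.2, 0.2]
width: -0.004
grasp_force: 0.4
```

```bash
python3 g.py -158 73 88
```

```text
t 11.63 unit [-157.1   47.3   85.5] yaw 0.098 F [ 0.  -0.2  0.2]
tool shift cm [-0.09 -2.57 -0.25]
```

```bash
cat > ct.py <<'E'
from g import *
u=st();c=snap("wrist");h=cv2.cvtColor(c["img"],cv2.COLOR_RGB2HSV)
for nm,lo,hi in(("bright",(22,145,210),(27,200,255)),("dark",(17,145,80),(21,200,215))):
    n,l,q,ce=cv2.connectedComponentsWithStats(cv2.inRange(h,lo,hi))
    for i in range(1,n):
        if q[i,4]>120:
            p=cv2.approxPolyDP(cv2.findContours((l==i).astype(np.uint8),0,2)[0][0],5,True)[:,0]
            print(nm,q[i,4],[(int(a),int(b),*np.round(unit(wz(c,a,b,.082))*1000,0)[:2].astype(int).tolist(),*np.round(unit(wz(c,a,b,.064))*1000,0)[:2].astype(int).tolist()) for a,b in p])
E
python3 ct.py
```

```text
t 11.63 unit [-157.1   47.3   85.5] yaw 0.098 F [ 0.  -0.2  0.2]
dark 3791 [(257, 151, -105, 46, -108, 46), (200, 149, -103, 75, -107, 78), (167, 168, -113, 93, -117, 99), (170, 227, -147, 95, -156, 101), (168, 167, -112, 93, -117, 98), (243, 173, -116, 53, -121, 54), (241, 239, -154, 55, -163, 56), (228, 247, -159, 62, -169, 64), (203, 243, -157, 77, -167, 80), (179, 251, -162, 91, -173, 97), (172, 243, -157, 95, -167, 101), (176, 280, -183, 96, -197, 102), (193, 276, -180, 85, -192, 89), (207, 284, -185, 76, -199, 80), (223, 273, -177, 66, -189, 68), (227, 249, -160, 63, -171, 65), (244, 233, -150, 53, -159, 54), (246, 176, -118, 52, -123, 52), (251, 210, -136, 49, -144, 50)]
```

Call:
step_arm:
  deltas:
    - [[0,0.4,0],0,0]
    - [[0,0.4,0.4],0,0]
    - [[0,0,0.6],0,0]
    - [[0,0,0],0,0]
    - [[0,0,0],0,0]

```text
time: 12.1
tcp_pos: [0.5235, 0.0764, 0.0754]
orientation: [[0.995, 0.097, 0.003], [0.097, -0.995, -0.0], [0.003, 0.0, -1.0]]
wrist_force: [-0.2, -0.8, 4.9]
width: -0.003
grasp_force: 2.3
```

```bash
python3 ct.py
```

```text
t 12.1 unit [-156.2   38.3   75.4] yaw 0.097 F [-0.2 -0.8  4.9]
dark 3667 [(244, 154, -103, 43, -107, 44), (181, 155, -103, 74, -107, 78), (158, 174, -113, 86, -117, 92), (169, 283, -178, 88, -191, 95), (185, 276, -172, 78, -185, 83), (211, 283, -176, 63, -190, 66), (223, 273, -169, 56, -181, 58), (228, 248, -153, 52, -163, 54), (240, 243, -150, 46, -160, 47)]
```

Call:
step_arm:
  deltas:
    - [[0,0.3,-0.1],0,0]
    - [[0,-0.3,-0.1],0,0]
    - [[0,-0.3,-0.1],0,0]
    - [[0,-0.3,-0.1],0,0]
    - [[0,-0.3,-0.1],0,0]

```text
time: 12.57
tcp_pos: [0.5211, 0.0856, 0.08]
orientation: [[0.995, 0.098, -0.0], [0.098, -0.995, -0.001], [-0.0, 0.001, -1.0]]
wrist_force: [-1.3, -4.4, 5.9]
width: 0.001
grasp_force: 3.1
```

Call:
step_arm:
  deltas:
    - [[0,-0.3,-0.15],0,0]
    - [[0,-0.3,-0.1],0,0]
    - [[0,-0.3,-0.1],0,0]
    - [[0,0,0],0,0]

```text
time: 12.9
tcp_pos: [0.5209, 0.0954, 0.0845]
orientation: [[0.995, 0.098, 0.001], [0.098, -0.995, -0.0], [0.001, 0.0, -1.0]]
wrist_force: [-0.1, -2.7, 6.0]
width: 0.002
grasp_force: 3.3
```

```bash
python3 ct.py
```

```text
t 12.9 unit [-156.9   57.5   84.5] yaw 0.099 F [-0.1 -2.7  6. ]
dark 4250 [(266, 150, -104, 52, -107, 51), (202, 150, -104, 84, -107, 87), (167, 164, -110, 103, -115, 109), (239, 172, -115, 66, -120, 67), (239, 241, -154, 66, -164, 67), (226, 249, -160, 74, -170, 76), (213, 243, -156, 81, -166, 84), (174, 251, -162, 104, -172, 110), (172, 240, -155, 105, -164, 110), (177, 279, -182, 105, -195, 111), (219, 279, -180, 79, -193, 82), (228, 248, -159, 73, -169, 74), (240, 243, -156, 66, -165, 67), (243, 177, -118, 64, -123, 64), (249, 172, -115, 61, -120, 61), (251, 230, -148, 60, -156, 60), (257, 213, -138, 56, -145, 56), (257, 233, -149, 56, -158, 56), (264, 233, -149, 53, -158, 52), (266, 204, -132, 52, -139, 51), (260, 226, -145, 55, -154, 54)]
```

Call:
step_arm:
  deltas:
    - [[0,-0.3,-0.15],0,0]
    - [[0,-0.3,-0.1],0,0]
    - [[0,-0.3,-0.1],0,0]
    - [[0,-0.3,-0.1],0,0]
    - [[0,0,0],0,0]

```text
time: 13.37
tcp_pos: [0.5191, 0.1078, 0.0878]
orientation: [[0.995, 0.098, 0.0], [0.098, -0.995, 0.001], [0.0, -0.001, -1.0]]
wrist_force: [0.7, 0.2, 3.1]
width: 0.0
grasp_force: 1.3
```

```bash
python3 ct.py
```

```text
t 13.37 unit [-157.5   70.1   87.8] yaw 0.098 F [0.7 0.2 3.1]
dark 5446 [(282, 151, -105, 56, -109, 55), (226, 147, -103, 85, -107, 87), (173, 160, -110, 113, -114, 118), (236, 170, -115, 80, -120, 81), (236, 242, -157, 81, -167, 82), (179, 246, -161, 114, -171, 120), (182, 277, -183, 115, -196, 121), (203, 284, -188, 102, -201, 106), (218, 280, -184, 93, -197, 95), (227, 249, -162, 86, -172, 88), (240, 242, -157, 79, -167, 80), (243, 221, -144, 77, -152, 77), (253, 215, -141, 71, -148, 71), (254, 234, -152, 71, -161, 71), (263, 212, -139, 66, -146, 65), (264, 233, -152, 65, -161, 64), (273, 231, -150, 60, -159, 59), (277, 243, -158, 58, -168, 56)]
```

Call:
step_arm:
  deltas:
    - [[0,-0.3,-0.1],0,0]
    - [[0,-0.3,-0.05],0,0]
    - [[0,-0.3,0],0,0]
    - [[0,-0.3,0],0,0]
    - [[0,0,0],0,0]

```text
time: 13.83
tcp_pos: [0.5174, 0.1193, 0.0889]
orientation: [[0.995, 0.098, -0.001], [0.098, -0.995, 0.0], [-0.001, -0.0, -1.0]]
wrist_force: [0.7, -0.0, 0.5]
width: 0.001
grasp_force: 0.2
```

```bash
python3 ct.py
```

```text
t 13.83 unit [-158.1   81.6   88.9] yaw 0.098 F [ 0.7 -0.   0.5]
dark 9888 [(293, 148, -105, 62, -108, 60), (230, 146, -104, 94, -107, 96), (179, 158, -110, 122, -113, 126), (192, 270, -179, 120, -191, 125), (203, 284, -189, 114, -203, 118), (219, 279, -185, 104, -198, 106), (227, 249, -163, 98, -174, 100), (247, 232, -152, 86, -161, 87), (243, 220, -145, 88, -153, 89), (252, 221, -145, 83, -154, 83), (252, 171, -117, 83, -122, 83), (256, 224, -147, 81, -156, 81), (264, 223, -147, 77, -155, 76), (256, 233, -153, 81, -162, 81), (270, 223, -147, 73, -155, 72), (269, 237, -155, 74, -165, 73), (277, 242, -159, 69, -168, 67), (284, 231, -152, 65, -161, 63), (285, 269, -177, 64, -189, 61), (293, 263, -173, 59, -185, 56)]
```

Call:
step_arm:
  deltas:
    - [[0,-0.4,0],0,0]
    - [[0,-0.4,0],0,0]
    - [[0,-0.4,0],0,0]
    - [[0,0,0],0,0]
    - [[0,0,0],0,0]

```text
time: 14.3
tcp_pos: [0.5166, 0.1309, 0.0892]
orientation: [[0.995, 0.098, -0.0], [0.098, -0.995, -0.0], [-0.0, 0.0, -1.0]]
wrist_force: [0.2, 0.2, -0.3]
width: -0.0
grasp_force: 0.3
```

```bash
python3 ct.py
```

```text
t 14.3 unit [-157.7   93.3   89.2] yaw 0.098 F [ 0.2  0.2 -0.3]
bright 821 [(293, 166, -114, 73, -118, 71), (283, 168, -115, 79, -120, 77), (288, 199, -132, 75, -139, 73), (276, 211, -139, 82, -147, 80), (267, 206, -136, 87, -143, 86), (271, 172, -117, 85, -122, 84), (259, 173, -118, 91, -123, 91), (263, 229, -150, 89, -159, 88), (278, 212, -140, 81, -147, 79), (284, 221, -145, 77, -153, 75), (294, 219, -144, 72, -152, 69), (287, 182, -123, 76, -128, 74)]
dark 8155 [(315, 152, -106, 62, -110, 58), (258, 146, -103, 92, -107, 92), (197, 155, -108, 123, -112, 127), (208, 272, -180, 122, -192, 125), (216, 281, -186, 117, -199, 120), (227, 248, -162, 109, -173, 111), (252, 232, -152, 95, -161, 95), (249, 219, -144, 97, -152, 97), (258, 223, -146, 92, -155, 91), (257, 169, -116, 92, -120, 92), (269, 166, -114, 86, -118, 85), (276, 174, -118, 82, -123, 81), (281, 168, -115, 80, -120, 78), (272, 166, -114, 84, -118, 83), (309, 158, -109, 65, -113, 62), (311, 222, -146, 62, -154, 58), (304, 224, -147, 66, -156, 62), (301, 214, -141, 68, -149, 65), (262, 232, -152, 89, -161, 89), (269, 242, -158, 85, -168, 84), (282, 241, -158, 78, -168, 76), (291, 280, -186, 71, -199, 68), (310, 271, -179, 60, -191, 56)]
```

Call:
step_arm:
  deltas:
    - [[0,0,-1],0,0]
    - [[0,0,-2],0,0]
    - [[0,0,-2.5],0,0]
    - [[0,-1,-2],0,0]
    - [[0,0,0],0,0]

```text
time: 14.77
tcp_pos: [0.5197, 0.142, 0.1703]
orientation: [[0.995, 0.098, 0.01], [0.098, -0.995, 0.003], [0.011, -0.001, -1.0]]
wrist_force: [0.8, -0.4, 0.7]
width: 0.001
grasp_force: 0.0
```

Call:
step_arm:
  deltas:
    - [[0,-2,0],0,0]
    - [[0,-2.2,0],0,0]
    - [[0,-1.5,0],0,0]
    - [[0,0,0],0,0]
    - [[0,0,0],0,0]

```text
time: 15.18
tcp_pos: [0.5099, 0.1975, 0.164]
orientation: [[0.995, 0.099, -0.001], [0.099, -0.995, -0.001], [-0.001, 0.001, -1.0]]
wrist_force: [-0.2, -0.0, -0.1]
width: 0.002
grasp_force: 0.0
```

```bash
python3 ct.py; python3 - <<'E'
from g import *
c=snap("wrist","w9.png");print(unit(np.array(c["world_from_camera"])[:3,3])*1000)
h=cv2.cvtColor(c["img"],cv2.COLOR_RGB2HSV)
# text map of carton area
for v in range(140,260,8):print(v,"".join("B" if 22<=p[0]<=28 and p[1]>145 and p[2]>200 else "d" if 16<=p[0]<=28 and p[1]>145 else "k" if p[2]<75 else "o" if p[0]<20 else "." for p in h[v,180:420:4]))
E
```

```text
t 15.18 unit [-157.9  160.2  164. ] yaw 0.099 F [-0.2 -0.  -0.1]
dark 4709 [(371, 137, -107, 67, -110, 60), (296, 137, -109, 129, -112, 126), (295, 229, -187, 126, -196, 123), (329, 243, -201, 95, -211, 90), (357, 227, -186, 71, -195, 64), (344, 220, -179, 84, -187, 78), (335, 231, -189, 91, -198, 85), (345, 146, -116, 89, -119, 83), (338, 148, -117, 95, -121, 90), (335, 213, -173, 93, -180, 87), (329, 218, -177, 98, -185, 92), (331, 148, -117, 101, -121, 96)]
[-77.03569386 159.96813644 306.81380225]
140 ooooooooooooo.oooooooooooooooddddddddddddddddddd.....ooo.oko
148 ooooooooooooo.oooooooooooooooddddddddddddd.d..o......oo..ooo
156 ooooooooooooo.o.oooooooooooooddddddddddddd.dB.o.....ooo.oooo
164 ooooooooooooo.oooooooooooooooddddddddddddd.d........ooo.oooo
172 ooooooooooooo.o.oooooooooooooddddddddddddd.o.ooB....ooo.okko
180 ooooooooooooo.oooooooooooooooddddddddddd...o.d.d...ooo..oooo
188 ooooooooooooo.ooooooooooooooodddddddddddo..o.odd...ooo.ooooo
196 ooooooooooooo.oooooooooooooooddddddddddd...d.o.....ooo.ooooo
204 ooooooooooooo.oooooooooooooooddddddddddd.....o.....ooo.ooooo
212 oooooooooooooooooooooooooooooddddddddddd..ddBdB...ooo.oooooo
220 ooooooooooooooooooooooooooooodddddddddddodo...d...ooo.oooooo
228 oooooooooooooooooooooooooooooddddddddddoodddooooooooo.oooooo
236 oooooooooooooo.oookkoooooooooooooddddddddooooooooooo.ooooooo
244 oooooooooooookkkookkoookkooooooooooooooooooooooooooooooooooo
252 ooooooooooookkkkookkoookkkoooooooooooooooooooooooooooooooooo
```

Now it leans as planned: the label face points up, the raised +y' corner is at y' ≈ 121, z ≈ 55, and the far edge is on the floor. Next is a down-and-inward push on the raised end.

Call:
step_arm:
  deltas:
    - [[0,0.5,2],0,0]
    - [[0,0.5,2.5],0,0]
    - [[0,0.5,2.5],0,0]
    - [[0,0.5,2],0,0]
    - [[0,0,0.8],0,0]

```text
time: 15.7
tcp_pos: [0.5096, 0.1752, 0.0628]
orientation: [[0.995, 0.096, -0.006], [0.096, -0.995, -0.002], [-0.006, 0.001, -1.0]]
wrist_force: [-1.0, -0.5, -0.2]
width: -0.002
grasp_force: 0.0
```

Call:
step_arm:
  deltas:
    - [[0,0,0],0,0]
    - [[0,0,0],0,0]

```text
time: 15.87
tcp_pos: [0.5124, 0.177, 0.0664]
orientation: [[0.995, 0.097, -0.0], [0.097, -0.995, 0.0], [-0.0, -0.0, -1.0]]
wrist_force: [0.8, 0.1, 0.6]
width: -0.0
grasp_force: 0.0
```

```bash
python3 g.py -155 122 66
```

```text
t 15.87 unit [-157.4  139.6   66.4] yaw 0.097 F [0.8 0.1 0.6]
tool shift cm [0.24 1.76 0.04]
```

Call:
step_arm:
  deltas:
    - [[0,0.4,0],0,0]
    - [[0,0.4,0],0,0]
    - [[0,0.4,0],0,0]
    - [[0,0.4,0],0,0]
    - [[0,0,0],0,0]

```text
time: 16.28
tcp_pos: [0.5147, 0.1613, 0.0674]
orientation: [[0.995, 0.097, 0.002], [0.097, -0.995, 0.001], [0.002, -0.001, -1.0]]
wrist_force: [0.2, 1.2, 0.5]
width: 0.002
grasp_force: 0.6
```

Call:
step_arm:
  deltas:
    - [[0,0.3,0.2],0,0]
    - [[0,0.3,0.2],0,0]
    - [[0,0.3,0.2],0,0]
    - [[0,0,0],0,0]

```text
time: 16.62
tcp_pos: [0.514, 0.1518, 0.0595]
orientation: [[0.995, 0.098, -0.001], [0.098, -0.995, -0.001], [-0.001, 0.001, -1.0]]
wrist_force: [-0.4, 0.1, -0.0]
width: 0.001
grasp_force: 0.3
```

```bash
python3 ct.py
```

```text
t 16.62 unit [-158.2  114.4   59.5] yaw 0.098 F [-0.4  0.1 -0. ]
bright 1376 [(367, 182, -114, 65, -119, 57), (356, 187, -116, 70, -122, 63), (357, 221, -133, 67, -141, 60), (350, 231, -138, 70, -147, 63), (342, 227, -136, 74, -144, 68), (346, 204, -124, 74, -131, 67), (352, 204, -124, 71, -131, 64), (343, 196, -120, 75, -127, 70), (349, 190, -118, 73, -124, 67), (341, 186, -116, 77, -122, 71), (336, 206, -125, 78, -132, 73), (334, 190, -118, 80, -124, 75), (335, 257, -152, 76, -163, 70), (351, 234, -139, 69, -149, 62), (353, 254, -151, 67, -162, 59), (362, 253, -150, 62, -161, 54)]
dark 7821 [(390, 164, -105, 54, -110, 45), (297, 158, -104, 97, -108, 94), (258, 165, -107, 113, -111, 113), (261, 233, -138, 112, -147, 111), (282, 248, -146, 102, -156, 100), (291, 280, -165, 97, -178, 94), (306, 284, -167, 89, -181, 85), (313, 251, -148, 87, -159, 83), (321, 242, -143, 84, -153, 79), (329, 246, -146, 79, -156, 74), (335, 177, -112, 80, -117, 75), (348, 187, -116, 73, -122, 67), (351, 180, -113, 72, -118, 66), (371, 176, -111, 63, -116, 55), (371, 168, -107, 63, -112, 56)]
dark 1193 [(332, 255, -151, 77, -162, 72), (328, 277, -164, 78, -176, 72), (348, 282, -168, 67, -181, 59), (352, 290, -173, 63, -187, 56), (365, 280, -167, 57, -180, 49), (358, 293, -175, 60, -190, 51), (373, 294, -177, 50, -192, 41), (378, 255, -152, 53, -163, 44), (350, 253, -150, 68, -161, 61), (343, 265, -157, 71, -169, 64), (343, 257, -152, 72, -163, 65)]
```

Call:
step_arm:
  deltas:
    - [[0,0.3,0.2],0,0]
    - [[0,0.3,0.2],0,0]
    - [[0,0.3,0.2],0,0]
    - [[0,0.3,0.1],0,0]
    - [[0,0,0],0,0]

```text
time: 17.08
tcp_pos: [0.5154, 0.1399, 0.0527]
orientation: [[0.995, 0.097, -0.001], [0.097, -0.995, -0.001], [-0.001, 0.0, -1.0]]
wrist_force: [-0.4, 0.4, -0.0]
width: -0.003
grasp_force: 0.4
```

```bash
python3 ct.py
```

```text
t 17.08 unit [-158.1  102.3   52.7] yaw 0.097 F [-0.4  0.4 -0. ]
bright 1782 [(376, 185, -113, 51, -119, 43), (355, 191, -116, 60, -122, 54), (355, 220, -129, 59, -137, 52), (343, 220, -129, 64, -137, 58), (344, 209, -124, 64, -131, 58), (353, 208, -123, 60, -131, 54), (343, 202, -121, 65, -127, 59), (339, 227, -132, 66, -141, 60), (351, 219, -129, 61, -137, 54), (356, 226, -132, 58, -141, 51), (350, 235, -136, 60, -146, 53), (341, 231, -134, 65, -143, 59), (338, 243, -140, 65, -150, 59), (333, 227, -132, 69, -141, 63), (337, 190, -115, 68, -121, 63), (329, 192, -116, 72, -122, 67), (330, 257, -147, 68, -158, 63), (340, 256, -147, 64, -158, 57), (342, 243, -140, 63, -150, 57), (352, 240, -139, 59, -149, 52), (351, 259, -149, 58, -160, 51), (363, 259, -149, 52, -161, 44), (369, 189, -115, 54, -121, 46)]
dark 6024 [(290, 278, -158, 86, -171, 83), (303, 283, -161, 80, -175, 76), (305, 249, -143, 80, -153, 77), (320, 243, -140, 74, -150, 69), (324, 249, -143, 72, -153, 67), (327, 188, -114, 73, -120, 68), (305, 191, -116, 82, -122, 79), (303, 246, -141, 81, -151, 78), (293, 246, -141, 86, -151, 83), (296, 183, -112, 86, -118, 83), (400, 171, -107, 40, -111, 30), (379, 163, -103, 51, -108, 43), (265, 163, -104, 98, -108, 98), (266, 232, -134, 98, -143, 97), (282, 248, -142, 91, -152, 89)]
dark 1339 [(323, 256, -147, 72, -158, 67), (327, 277, -159, 68, -171, 63), (356, 292, -169, 52, -184, 44), (367, 289, -168, 46, -182, 37), (367, 298, -174, 45, -189, 36), (378, 302, -177, 38, -193, 27), (381, 259, -150, 42, -162, 33), (350, 258, -148, 58, -160, 51), (340, 270, -155, 62, -167, 56), (341, 255, -147, 63, -158, 57)]
```

Call:
step_arm:
  deltas:
    - [[0,0.3,0.1],0,0]
    - [[0,0.3,0.1],0,0]
    - [[0,0.2,0],0,0]
    - [[0,0,0],0,0]

```text
time: 17.47
tcp_pos: [0.5168, 0.1323, 0.0513]
orientation: [[0.995, 0.097, 0.0], [0.097, -0.995, 0.0], [0.0, -0.0, -1.0]]
wrist_force: [0.4, 1.5, -0.9]
width: 0.0
grasp_force: 0.4
```

Call:
step_arm:
  deltas:
    - [[0,-0.5,0],0,0]
    - [[0,0,-2],0,0]
    - [[0,0,-3],0,0]
    - [[0,0,-3],0,0]
    - [[0,0,-2],0,0]

```text
time: 17.88
tcp_pos: [0.5173, 0.1379, 0.1542]
orientation: [[0.995, 0.098, 0.003], [0.098, -0.995, -0.0], [0.003, 0.0, -1.0]]
wrist_force: [0.5, -1.2, 0.3]
width: 0.005
grasp_force: 0.0
```

Call:
step_arm:
  deltas:
    - [[0,0,0],0,0]
    - [[0,0,0],0,0]
    - [[0,0,0],0,0]

```text
time: 18.13
tcp_pos: [0.5153, 0.1376, 0.1505]
orientation: [[0.995, 0.098, -0.001], [0.098, -0.995, -0.0], [-0.001, 0.0, -1.0]]
wrist_force: [0.1, -0.8, -0.4]
width: -0.003
grasp_force: 0.0
```

```bash
python3 ct.py; python3 - <<'E'
from g import *
c=snap("wrist","w10.png");print(unit(np.array(c["world_from_camera"])[:3,3])*1000)
h=cv2.cvtColor(c["img"],cv2.COLOR_RGB2HSV)
for v in range(128,260,8):print(v,"".join("B" if 22<=p[0]<=28 and p[1]>145 and p[2]>200 else "d" if 16<=p[0]<=28 and p[1]>145 else "k" if p[2]<75 else "o" if p[0]<20 else "." for p in h[v,180:420:4]))
E
```

```text
t 18.13 unit [-158.3  100.1  150.5] yaw 0.098 F [ 0.1 -0.8 -0.4]
bright 335 [(310, 145, -114, 60, -117, 57), (338, 145, -113, 39, -116, 33), (336, 217, -171, 35, -179, 30), (341, 141, -110, 37, -113, 31)]
dark 2405 [(268, 134, -106, 91, -109, 90), (270, 237, -188, 88, -197, 87), (334, 235, -187, 35, -196, 30), (337, 218, -172, 35, -180, 29), (330, 232, -184, 39, -193, 34), (321, 232, -184, 47, -193, 42), (314, 222, -175, 53, -183, 49), (324, 219, -172, 45, -181, 41), (324, 226, -179, 45, -187, 40), (325, 214, -168, 45, -176, 40), (319, 219, -172, 49, -181, 45), (307, 205, -160, 60, -168, 56), (293, 202, -158, 71, -165, 68), (291, 214, -168, 72, -176, 70), (299, 216, -170, 66, -177, 63), (302, 232, -184, 62, -193, 59), (279, 228, -180, 81, -189, 79), (279, 218, -171, 81, -179, 80), (288, 219, -172, 74, -180, 72), (279, 215, -169, 81, -176, 80), (285, 209, -164, 77, -171, 75), (279, 207, -162, 82, -169, 80), (279, 179, -140, 82, -145, 81), (288, 179, -140, 75, -145, 73), (288, 145, -114, 76, -117, 74), (275, 145, -114, 86, -117, 84), (273, 205, -160, 86, -167, 85), (268, 142, -112, 91,
[... 489 characters left out ...]
ooooooooo...dddddd........oo..Bo.ooooo.okkk.......
184 ooooooooooooooooooo...dddo.....oo..do..Bd..oooooooo.........
192 oooooooooooooooooooo..dddood...o...odd.Bo..oooooooo.........
200 .oooooooooooooooooo.oodddd.....o.......Bo.ooooooooo.........
208 ooooooooo..oooooooooooddddooddddd..o...Bo.oooooooo..........
216 ooo..oooooooooooooooooddddo..dodddooo..Boooooooooo..........
224 o.oo.oooooooooooooooooodddo.ddooddododddo.oooooooo..........
232 o.........ooooooooooooodddddddddddddddddooooooooo..ooooooooo
240 ooooooooooooooooookkoooooooooooooooooooooooooooooooooooooooo
248 oooooooooooookkkookkoookkkoooooooooooooooooooooooooooooooooo
256 ooooooooooookkk.ookkoookkkoooooooooooooooooooooooooooooooooo
```

The carton is now flat and label-up at y' 30–90 (z ≈ 64 mm), with about 10 mm clear of the offcut. Next, the left drawer.

Call:
step_arm:
  deltas:
    - [[-2.2,0,0],0,0]
    - [[-2.5,0,0],0,0]
    - [[-2.5,0,0],0,0]
    - [[-2.5,0,0],0,0]
    - [[-2.3,0,0],0,0]

```text
time: 18.65
tcp_pos: [0.3939, 0.1255, 0.1493]
orientation: [[0.995, 0.098, -0.004], [0.098, -0.995, -0.001], [-0.004, 0.0, -1.0]]
wrist_force: [-0.1, 0.2, -0.6]
width: -0.001
grasp_force: 0.0
```

Call:
step_arm:
  deltas:
    - [[0,0,2],0,0]
    - [[0,0,2.5],0,0]
    - [[0,0,2.5],0,0]
    - [[0,0,2],0,0]
    - [[0,0,0],0,0]

```text
time: 19.07
tcp_pos: [0.391, 0.125, 0.0561]
orientation: [[0.995, 0.098, -0.012], [0.098, -0.995, -0.002], [-0.012, 0.001, -1.0]]
wrist_force: [-1.1, 0.0, -0.5]
width: -0.0
grasp_force: 0.0
```

```bash
python3 g.py -125 100 58
```

```text
t 19.07 unit [-283.3   99.7   56.1] yaw 0.098 F [-1.1  0.  -0.5]
tool shift cm [15.83 -0.03 -0.19]
```

Call:
step_arm:
  deltas:
    - [[0.8,0,0],0,0]
    - [[0.8,0,0],0,0]
    - [[0.8,0,0],0,0]
    - [[1,0,0],0,0]
    - [[1,0,0],0,0]

```text
time: 19.48
tcp_pos: [0.4422, 0.1305, 0.0624]
orientation: [[0.995, 0.098, 0.001], [0.098, -0.995, 0.0], [0.001, -0.0, -1.0]]
wrist_force: [-1.6, 0.4, 0.4]
width: 0.002
grasp_force: 0.9
```

Call:
step_arm:
  deltas:
    - [[1.2,0,0],0,0]
    - [[1.2,0,0],0,0]
    - [[1.2,0,0],0,0]
    - [[1.2,0,0],0,0]
    - [[1.2,0,0],0,0]

```text
time: 19.9
tcp_pos: [0.5019, 0.1364, 0.062]
orientation: [[0.995, 0.098, 0.001], [0.098, -0.995, 0.0], [0.001, -0.0, -1.0]]
wrist_force: [-1.3, 0.5, 0.9]
width: 0.003
grasp_force: 1.0
```

```bash
python3 g.py -125 100 58; python3 ct.py | cut -c1-600
```

```text
t 19.9 unit [-171.8  100.2   62. ] yaw 0.098 F [-1.3  0.5  0.9]
tool shift cm [4.68 0.02 0.4 ]
t 19.9 unit [-171.8  100.2   62. ] yaw 0.098 F [-1.3  0.5  0.9]
bright 449 [(282, 130, -106, 89, -108, 87), (283, 152, -115, 88, -119, 87), (340, 147, -113, 64, -116, 58), (316, 148, -113, 74, -117, 70), (313, 134, -107, 76, -110, 72), (312, 147, -113, 76, -116, 72), (292, 149, -114, 85, -117, 82), (289, 128, -105, 86, -107, 84)]
bright 272 [(394, 133, -105, 38, -107, 29), (388, 147, -112, 41, -115, 32), (360, 147, -112, 54, -115, 48), (392, 153, -115, 38, -118, 29)]
dark 579 [(276, 124, -103, 91, -105, 90), (283, 154, -116, 88, -120, 87), (298, 154, -116, 82, -120, 79), (281, 152, -115, 89, -119, 88), (284, 125, -104, 88, -106, 86), (292, 147, -113, 85, -116, 82), (312, 145, -112, 76, -115, 72), (312, 133, -107, 76, -109, 73), (299, 135, -108, 82, -110, 79), (308, 125, -104, 78, -105, 75)]
```

Call:
step_arm:
  deltas:
    - [[1,0,0],0,0]
    - [[1,0,0],0,0]
    - [[0.8,0,0],0,0]
    - [[0.6,0,0],0,0]
    - [[0.4,0,0],0,0]

```text
time: 20.37
tcp_pos: [0.539, 0.1398, 0.0614]
orientation: [[0.995, 0.098, 0.0], [0.098, -0.995, 0.0], [0.0, -0.0, -1.0]]
wrist_force: [-2.1, 0.3, 1.4]
width: -0.004
grasp_force: 0.9
```

Call:
step_arm:
  deltas:
    - [[0.4,0,0],0,0]
    - [[0.3,0,0],0,0]
    - [[0.2,0,0],0,0]
    - [[0.2,0,0],0,0]
    - [[0,0,0],0,0]

```text
time: 20.78
tcp_pos: [0.5494, 0.1409, 0.0614]
orientation: [[0.995, 0.098, 0.001], [0.098, -0.995, 0.0], [0.001, 0.0, -1.0]]
wrist_force: [-0.6, 0.4, -0.1]
width: 0.003
grasp_force: 0.1
```

```bash
python3 g.py -125 100 58
```

```text
t 20.78 unit [-124.1  100.    61.4] yaw 0.098 F [-0.6  0.4 -0.1]
tool shift cm [-0.09 -0.    0.34]
```

Call:
step_arm:
  deltas:
    - [[0.2,0,0],0,0]
    - [[0.2,0,0],0,0]
    - [[0,0,0],0,0]

```text
time: 21.03
tcp_pos: [0.5503, 0.141, 0.0609]
orientation: [[0.995, 0.098, -0.007], [0.098, -0.995, -0.001], [-0.007, 0.0, -1.0]]
wrist_force: [-7.1, -0.7, 4.6]
width: 0.003
grasp_force: 3.5
```

Call:
step_arm:
  deltas:
    - [[0.2,0,0],0,0]
    - [[0.1,0,0],0,0]
    - [[0,0,0],0,0]

```text
time: 21.28
tcp_pos: [0.5504, 0.141, 0.0604]
orientation: [[0.995, 0.098, -0.014], [0.098, -0.995, -0.002], [-0.014, 0.0, -1.0]]
wrist_force: [-12.4, -1.4, 9.8]
width: -0.002
grasp_force: 6.4
```

```bash
python3 g.py -125 100 58
```

```text
t 21.28 unit [-123.1  100.1   60.4] yaw 0.098 F [-12.4  -1.4   9.8]
tool shift cm [-0.19  0.01  0.24]
```

Call:
step_arm:
  deltas:
    - [[-1.2,0,0],0,0]
    - [[-3,0,0],0,0]
    - [[-3.8,0,0],0,0]
    - [[-3.8,0,0],0,0]
    - [[-3.6,0,0],0,0]

```text
time: 21.7
tcp_pos: [0.4016, 0.1263, 0.0613]
orientation: [[0.995, 0.098, 0.001], [0.098, -0.995, 0.0], [0.001, -0.0, -1.0]]
wrist_force: [-0.2, -0.3, 1.0]
width: -0.0
grasp_force: 0.0
```

Call:
step_arm:
  deltas:
    - [[0,4,0],0,0]
    - [[0,4,0],0,0]
    - [[0,4,0],0,0]
    - [[0,4,0],0,0]
    - [[0,4,0],0,0]

```text
time: 22.12
tcp_pos: [0.4231, -0.0745, 0.0621]
orientation: [[0.995, 0.098, 0.003], [0.098, -0.995, -0.001], [0.003, 0.001, -1.0]]
wrist_force: [0.3, 0.0, 0.2]
width: 0.002
grasp_force: 0.0
```

Call:
step_arm:
  deltas:
    - [[0,0,0],0,0]
    - [[0,0,0],0,0]
    - [[0,0,0],0,0]

```text
time: 22.37
tcp_pos: [0.4223, -0.0726, 0.0613]
orientation: [[0.995, 0.096, 0.0], [0.096, -0.995, 0.0], [0.0, -0.0, -1.0]]
wrist_force: [-0.3, 0.3, 0.0]
width: -0.002
grasp_force: 0.0
```

```bash
python3 g.py -125 -97 60
```

```text
t 22.37 unit [-271.5 -100.    61.3] yaw 0.096 F [-0.3  0.3  0. ]
tool shift cm [14.65 -0.3   0.13]
```

Call:
step_arm:
  deltas:
    - [[0.8,0,0],0,0]
    - [[0.8,0,0],0,0]
    - [[0.8,0,0],0,0]
    - [[1,0,0],0,0]
    - [[1.2,0,0],0,0]

```text
time: 22.78
tcp_pos: [0.468, -0.0667, 0.0609]
orientation: [[0.995, 0.1, -0.003], [0.1, -0.995, 0.001], [-0.002, -0.001, -1.0]]
wrist_force: [-2.2, 0.3, 1.0]
width: 0.006
grasp_force: 1.0
```

Call:
step_arm:
  deltas:
    - [[1.2,0,0],0,0]
    - [[1.2,0,0],0,0]
    - [[1.2,0,0],0,0]
    - [[1.2,0,0],0,0]
    - [[1.2,0,0],0,0]

```text
time: 23.2
tcp_pos: [0.5283, -0.0608, 0.0608]
orientation: [[0.995, 0.099, -0.002], [0.099, -0.995, 0.001], [-0.002, -0.001, -1.0]]
wrist_force: [-1.8, 0.6, 1.3]
width: -0.001
grasp_force: 1.0
```

Call:
step_arm:
  deltas:
    - [[1,0,0],0,0]
    - [[0.8,0,0],0,0]
    - [[0.6,0,0],0,0]
    - [[0.5,0,0],0,0]
    - [[0.4,0,0],0,0]

```text
time: 23.62
tcp_pos: [0.5606, -0.0586, 0.061]
orientation: [[0.995, 0.098, -0.001], [0.098, -0.995, 0.0], [-0.001, -0.0, -1.0]]
wrist_force: [-2.0, 2.0, -0.4]
width: 0.002
grasp_force: 0.8
```

```bash
python3 g.py -124 -97 60
```

```text
t 23.62 unit [-132.4  -99.6   61. ] yaw 0.098 F [-2.   2.  -0.4]
tool shift cm [ 0.84 -0.26  0.1 ]
```

Call:
step_arm:
  deltas:
    - [[0.3,0,0],0,0]
    - [[0.3,0,0],0,0]
    - [[0.2,0,0],0,0]
    - [[0.2,0,0],0,0]
    - [[0,0,0],0,0]

```text
time: 24.03
tcp_pos: [0.5703, -0.0581, 0.0612]
orientation: [[0.995, 0.098, -0.001], [0.098, -0.995, -0.0], [-0.001, -0.0, -1.0]]
wrist_force: [-2.2, 0.7, -1.1]
width: 0.003
grasp_force: 0.8
```

Call:
step_arm:
  deltas:
    - [[0.2,0,0],0,0]
    - [[0.2,0,0],0,0]
    - [[0.1,0,0],0,0]
    - [[0,0,0],0,0]

```text
time: 24.37
tcp_pos: [0.5705, -0.058, 0.0611]
orientation: [[0.995, 0.099, -0.013], [0.099, -0.995, -0.0], [-0.013, -0.001, -1.0]]
wrist_force: [-14.4, -2.2, 10.3]
width: 0.003
grasp_force: 6.9
```

```bash
python3 g.py -124 -97 60
```

```text
t 24.37 unit [-122.6 -100.    61.1] yaw 0.099 F [-14.4  -2.2  10.3]
tool shift cm [-0.14 -0.3   0.11]
```

Call:
step_arm:
  deltas:
    - [[-1.2,0,0],0,0]
    - [[-2.4,0,0],0,0]
    - [[-2.4,0,0],0,0]
    - [[0,-2,0],0,0]
    - [[0,-3.5,0],0,0]

```text
time: 24.78
tcp_pos: [0.5113, -0.011, 0.0622]
orientation: [[0.996, 0.093, 0.004], [0.093, -0.996, -0.002], [0.004, 0.002, -1.0]]
wrist_force: [0.3, -0.4, 0.0]
width: 0.004
grasp_force: 0.0
```

Call:
step_arm:
  deltas:
    - [[0,-3.5,0],0,0]
    - [[0,-3,0],0,0]
    - [[0,-2,0],0,0]
    - [[0,0,0],0,0]
    - [[0,0,0],0,0]

```text
time: 25.2
tcp_pos: [0.5031, 0.0766, 0.062]
orientation: [[0.995, 0.1, 0.003], [0.1, -0.995, -0.0], [0.003, 0.001, -1.0]]
wrist_force: [0.0, -0.2, 0.3]
width: -0.0
grasp_force: 0.0
```

```bash
python3 g.py -130 36 56
```

```text
t 25.2 unit [-176.4   40.5   62. ] yaw 0.1 F [ 0.  -0.2  0.3]
tool shift cm [4.64 0.45 0.6 ]
```

Call:
step_arm:
  deltas:
    - [[1,0,0.2],0,0]
    - [[1.2,0,0.3],0,0]
    - [[1.2,0,0],0,0]
    - [[1.1,0,0],0,0]
    - [[0,0,0],0,0]

```text
time: 25.62
tcp_pos: [0.5508, 0.0788, 0.0571]
orientation: [[0.995, 0.095, 0.005], [0.095, -0.995, -0.0], [0.005, 0.001, -1.0]]
wrist_force: [1.0, -0.8, 0.6]
width: 0.001
grasp_force: 0.0
```

Call:
step_arm:
  deltas:
    - [[0,0.5,0],0,0]
    - [[0,0.5,0],0,0]
    - [[0,0.5,0],0,0]
    - [[0,0.5,0],0,0]
    - [[0,0.4,0],0,0]

```text
time: 26.03
tcp_pos: [0.5486, 0.0559, 0.0562]
orientation: [[0.995, 0.097, -0.001], [0.097, -0.995, 0.001], [-0.001, -0.001, -1.0]]
wrist_force: [-1.2, 2.4, 2.4]
width: -0.002
grasp_force: 1.1
```

Call:
step_arm:
  deltas:
    - [[0,0.4,0],0,0]
    - [[0,0.4,0],0,0]
    - [[0,0.4,0],0,0]
    - [[0,0,0],0,0]

```text
time: 26.37
tcp_pos: [0.5499, 0.0441, 0.0559]
orientation: [[0.995, 0.097, -0.001], [0.097, -0.995, -0.0], [-0.001, -0.0, -1.0]]
wrist_force: [0.9, 1.1, -0.0]
width: 0.001
grasp_force: 0.4
```

```bash
python3 g.py -130 -12 56
```

```text
t 26.37 unit [-133.1    3.6   55.9] yaw 0.097 F [ 0.9  1.1 -0. ]
tool shift cm [ 0.31  1.56 -0.01]
```

Call:
step_arm:
  deltas:
    - [[0,0.4,0],0,0]
    - [[0,0.4,0],0,0]
    - [[0,0.3,0],0,0]
    - [[0,0,0],0,0]

```text
time: 26.7
tcp_pos: [0.5507, 0.0339, 0.0556]
orientation: [[0.995, 0.097, -0.002], [0.097, -0.995, 0.002], [-0.001, -0.002, -1.0]]
wrist_force: [0.1, 4.5, -3.6]
width: -0.001
grasp_force: 2.2
```

```bash
cat > b.py <<'E'
from g import *
st();c=snap("wrist");h=cv2.cvtColor(c["img"],cv2.COLOR_RGB2HSV)
for v in range(120,250,5):print(v,"".join("k" if p[2]<60 else "g" if p[1]<55 else "." for p in h[v,160:400:3]))
E
python3 b.py
```

```text
t 26.7 unit [-133.3   -6.6   55.6] yaw 0.097 F [ 0.1  4.5 -3.6]
120 ................................................................................
125 ................................................................................
130 ................................................................................
135 ................................................................................
140 ................................................................................
145 ................................................................................
150 ................................................................................
155 ................................................................................
160 ................................................................................
165 ................................................................................
170 ................................................................................
175 ................................................................................
180 ............
[... 473 characters left out ...]
....................
210 ................................................................................
215 ................................................................................
220 ......................................gggggggggggg..................gggggggggggg
225 ..........................................ggggggg...............................
230 ..........................................gggggg................................
235 ............................gggkkggg......gggggg................................
240 ............................gggkkggg......gggggg................................
245 ........................kkkggggkkggggkkk..gggggg................................
```

Call:
step_arm:
  deltas:
    - [[0,0.3,0],0,0]
    - [[0,0.3,0],0,0]
    - [[0,0,0],0,0]

```text
time: 27.0
tcp_pos: [0.5519, 0.0275, 0.0563]
orientation: [[0.995, 0.098, -0.0], [0.098, -0.995, 0.0], [-0.0, -0.0, -1.0]]
wrist_force: [-1.1, 4.6, -0.6]
width: -0.001
grasp_force: 1.5
```

```bash
python3 b.py | sed -n '1p;20,$p'
```

```text
t 27.0 unit [-132.7  -13.1   56.3] yaw 0.098 F [-1.1  4.6 -0.6]
210 ................................................................................
215 ................................................................................
220 ........................................ggggggg................ggggggggggggggggg
225 ........................................gggggg..................................
230 ........................................gggggg..................................
235 ............................gggkkggg....gggggg.................................g
240 ............................gggkkggg....gggggg..................................
245 ........................kkkggggkkggggkkkggggg...................................
```

Call:
step_arm:
  deltas:
    - [[0,-0.4,0],0,0]
    - [[0,0,-1],0,0]
    - [[0,0,-1.5],0,0]
    - [[0,0,-0.5],0,0]
    - [[0,0,0],0,0]

```text
time: 27.47
tcp_pos: [0.5543, 0.031, 0.0893]
orientation: [[0.995, 0.098, 0.006], [0.098, -0.995, -0.001], [0.006, 0.002, -1.0]]
wrist_force: [1.0, 0.7, -0.3]
width: 0.001
grasp_force: 0.0
```

Call:
step_arm:
  deltas:
    - [[0,0.8,0],0,0]
    - [[0,0.8,0],0,0]
    - [[0,0.8,0],0,0]
    - [[0,0,0],0,0]
    - [[0,0,0],0,0]

```text
time: 27.88
tcp_pos: [0.5536, 0.0068, 0.0857]
orientation: [[0.995, 0.096, -0.001], [0.096, -0.995, 0.0], [-0.001, -0.0, -1.0]]
wrist_force: [0.7, 0.8, 0.6]
width: 0.004
grasp_force: 0.0
```

```bash
python3 g.py -130 -33 51
```

```text
t 27.88 unit [-133.1  -33.8   85.7] yaw 0.096 F [0.7 0.8 0.6]
tool shift cm [ 0.31 -0.08  3.47]
```

Call:
step_arm:
  deltas:
    - [[0,0,0.6],0,0]
    - [[0,0,0.5],0,0]
    - [[0,0,0.5],0,0]
    - [[0,0,0.4],0,0]
    - [[0,0,0.4],0,0]

```text
time: 28.3
tcp_pos: [0.5542, 0.0072, 0.0621]
orientation: [[0.995, 0.099, 0.0], [0.099, -0.995, -0.001], [0.0, 0.001, -1.0]]
wrist_force: [-1.5, -1.8, 4.2]
width: -0.001
grasp_force: 1.7
```

Call:
step_arm:
  deltas:
    - [[0,0,0.4],0,0]
    - [[0,0,0.4],0,0]
    - [[0,0,0.3],0,0]
    - [[0,0,0],0,0]

```text
time: 28.63
tcp_pos: [0.5543, 0.0078, 0.051]
orientation: [[0.995, 0.098, 0.001], [0.098, -0.995, 0.0], [0.001, -0.0, -1.0]]
wrist_force: [1.0, -0.3, 0.9]
width: -0.006
grasp_force: 0.3
```

```bash
python3 g.py -130 -33 51
```

```text
t 28.63 unit [-132.2  -32.9   51. ] yaw 0.098 F [ 1.  -0.3  0.9]
tool shift cm [ 0.22  0.01 -0.  ]
```

Call:
step_arm:
  deltas:
    - [[0,0,0.2],0,0]
    - [[0,0,0.2],0,0]
    - [[0,0,0],0,0]

```text
time: 28.88
tcp_pos: [0.5546, 0.0077, 0.0499]
orientation: [[0.995, 0.098, -0.001], [0.098, -0.995, -0.0], [-0.001, 0.0, -1.0]]
wrist_force: [-4.4, -0.6, 15.4]
width: 0.001
grasp_force: 7.8
```

```bash
python3 b.py | sed -n '1p;18,$p'
```

```text
t 28.88 unit [-132.   -33.1   49.9] yaw 0.098 F [-4.4 -0.6 15.4]
200 ................................................................................
205 ................................................................................
210 ................................................................................
215 ................................................................................
220 ................................................................................
225 ...........................................................ggggggggggggggggggggg
230 ..............................ggggg.............................................
235 ............................gggkkggg............................................
240 ............................gggkkggg.....................................g......
245 ........................kkkggggkkggggkkk........................................
```

Call:
step_arm:
  deltas:
    - [[0,0,-0.6],0,0]
    - [[0,0,-2],0,0]
    - [[0,0,-4],0,0]
    - [[-3,0,-4],0,0]
    - [[-3,0,-3],0,0]

```text
time: 29.35
tcp_pos: [0.5007, 0.0028, 0.1781]
orientation: [[0.995, 0.098, 0.002], [0.098, -0.995, 0.001], [0.002, -0.001, -1.0]]
wrist_force: [-0.1, -1.0, 0.7]
width: -0.002
grasp_force: 0.0
```

Call:
step_arm:
  deltas:
    - [[-3,0,-2],0,0]
    - [[-3,0,0],0,0]
    - [[0,0,0],0,0]
    - [[0,0,0],0,0]
    - [[0,0,0],0,0]

```text
time: 29.77
tcp_pos: [0.44, -0.0031, 0.1957]
orientation: [[0.995, 0.098, -0.0], [0.098, -0.995, 0.001], [0.0, -0.001, -1.0]]
wrist_force: [1.0, 0.6, -0.3]
width: -0.002
grasp_force: 0.0
```

```bash
python3 - <<'E'
from g import *
st();c=snap("wrist","w12.png");h=cv2.cvtColor(c["img"],cv2.COLOR_RGB2HSV)
m=cv2.inRange(h,(0,0,190),(180,45,255));n,l,q,ce=cv2.connectedComponentsWithStats(m)
for i in range(1,n):
    if q[i,4]>80:print("white",q[i],np.round(unit(wz(c,*ce[i],.064))*1000,1),"front",np.round(unit(wz(c,ce[i][0],q[i,1]+q[i,3],.064))*1000,1))
for v in range(60,180,4):print(v,"".join("k" if p[2]<60 else "W" if p[1]<45 and p[2]>190 else "g" if p[1]<60 else "." for p in h[v,90:420:4]))
E
```

```text
t 29.77 unit [-247.1  -32.6  195.7] yaw 0.098 F [ 1.   0.6 -0.3]
white [286  25  85  18 868] [-106.6  -98.2   64. ] front [-115.9  -98.1   64. ]
white [ 82  31  73  22 646] [-107.5   96.4   64. ] front [-118.7   96.4   64. ]
white [182  35  80   6 186] [-112.3   -2.8   64. ] front [-116.    -2.8   64. ]
white [253  39   7  20 133] [-123.9  -33.8   64. ] front [-133.6  -33.8   64. ]
white [442 183  66 106 520] [-317.1 -319.6   64. ] front [-412.8 -361.2   64. ]
white [468 239  44  40 159] [-361.8 -363.8   64. ] front [-398.1 -381.5   64. ]
60 .........................................kgg.......................................
64 .........................................ggk.......................................
68 ...................................................................................
72 ......................................................g............................
76 ...................................................................................
80 ...................................................................................
84 .............gggggggggg.......
[... 1374 characters left out ...]
 .....................................................gggggggg.g....................
152 ....................................................gggggggggg.....................
156 ....................................................ggggggggggg.......ggg..........
160 ........................................................ggggggg.g.....g.g..........
164 ........................................................ggggggg.g..................
168 ...................................................g........gg.....................
172 ............................................................g......................
176 ...................................................................................
```

```bash
python3 -c "
from cell import ctrl
print(ctrl.job_done())"
```

```text
the job is handed in; nothing more can be done
None
```

I handed the job in at about 30 s with the carton flat beside the offcut, both drawers pushed to their stops and the turn-button level against its stop. The carton first rolled onto its side and I tipped it back. It was last measured in the open drawer and can't be seen now the drawers are shut. `job_done()` returned no verdict.

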